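Milk portions from the blocked drawer

TASK

Two coffees need their milk. The sugar jar and the yellow measuring cup stand in the way of the portion drawer: move both onto the wooden serving tray, then pull the drawer open and set the red-lidded portion upright in the middle of the white saucer and the green-lidded one upright in the middle of the blue saucer. Leave the blue-lidded portion in the drawer, push the drawer fully shut, and put the sugar jar and the yellow cup back exactly where each of them stood, upright and without ever tipping them over.

Things in the scene. Friction and masses are not known exactly. Their poses are not given: they have to be found in the camera images.
- sugar_jar: Round spice jar used for sugar: clear with pale contents, green label, dark brown lid with a green top; 44 mm in diameter, 105 mm tall, 0.11 kg. Origin: centre of its underside, z up. At the start it stands on the table in front of the drawer, left or right of the yellow cup; where it stands at the start is also its place at the end.
- yellow_cup: Square yellow measuring cup standing open side up, 59 x 59 mm at the rim and narrower at the foot, 31 mm high, 0.03 kg; grip it across two facing sides. Origin: centre of its underside, x and y along its sides, z up. At the start it stands on the table in front of the drawer, beside the sugar jar; where it stands at the start is also its place at the end.
- creamer_red: Sealed milk portion with a red lid: white tapered tub, 19 mm high, lid 37 mm across, foot about 27 mm, 12 g; a small tab sticks out 5 mm past the lid on its own -y side. Origin: underside, 2.5 mm from the tub's axis towards the tab; z up. Starts loose in one of the drawer's three compartments; it belongs on the white saucer.
- creamer_green: Sealed milk portion with a green lid: white tapered tub, 19 mm high, lid 37 mm across, foot about 27 mm, 12 g; a small tab sticks out 5 mm past the lid on its own -y side. Origin: underside, 2.5 mm from the tub's axis towards the tab; z up. Starts loose in one of the drawer's three compartments; it belongs on the blue saucer.
- creamer_blue: Sealed milk portion with a blue lid: white tapered tub, 19 mm high, lid 37 mm across, foot about 27 mm, 12 g; a small tab sticks out 5 mm past the lid on its own -y side. Origin: underside, 2.5 mm from the tub's axis towards the tab; z up. Starts loose in one of the drawer's three compartments and stays there.
- saucer_white: White round saucer, 110 mm in diameter, 13 mm high at the rim, fixed. Origin: centre of its underside; the flat middle, about 60 mm across, is 5 mm above the table.
- saucer_blue: Blue round saucer, otherwise the same as the white one: 110 mm in diameter, 13 mm high at the rim, fixed, flat middle 5 mm above the table. Origin: centre of its underside.
- serving_tray: Shallow brown wooden tray, fixed, 240 mm along its x, 140 mm along its y, walls 5 mm thick and 16 mm high, inner floor 5 mm above the table. Origin: centre of its underside. The sugar jar and the cup fit side by side along its x, for instance 55 mm to either side of the middle.
- portion_drawer (a joint): Pull-out of the wooden drawer, m: 0 shut, 0.13 fully open; about 2 N moves it and it stays where left. It runs in a fixed white wire stand 140 mm deep, 216 wide, 58 high; the wires over the top let the portions be seen but not taken out until the drawer is open. Drawer floor 10 mm above the table, front panel top 49 mm, other walls 36 mm. The jar and cup stand in its path.
- drawer_handle (a point): Middle of the drawer's steel bar handle, 30 mm above the table, moving with the drawer. Bar 11 mm thick, 100 mm long along this point's y, 35 mm off the front panel. Its x axis points into the stand: the drawer opens along -x. Compartment middles: 105 mm along +x, at y -62, 0 and +62 mm; each about 60 mm wide, 124 mm long, partitions 10 mm high.
Things that resemble listed ones, but are neither listed nor needed, are in the scene too. There is more than one size of the creamer_green; the job needs the smallest. Leave any orange or purple look-alike of the creamer_red alone.

How it is judged:
On the way, in this order (a step that is already met when the one before it is completed fails the run):
1. the sugar jar and the yellow cup both stand upright on the serving tray (x of sugar_jar in the frame of serving_tray between -0.1 and 0.1 m and y of sugar_jar in the frame of serving_tray between -0.06 and 0.06 m and height (world z) of each of sugar_jar, yellow_cup below 0.012 m and angle between each of sugar_jar, yellow_cup's own z axis and vertical below 0.15 rad and x of yellow_cup in the frame of serving_tray between -0.1 and 0.1 m and y of yellow_cup in the frame of serving_tray between -0.06 and 0.06 m), for 0.2 s.
2. the drawer has been pulled open (more than 85 mm) (value of joint portion_drawer above 0.085 m), for 0.2 s.
3. the red-lidded portion stands on the white saucer and the green-lidded one on the blue saucer (horizontal distance between creamer_red and saucer_white below 0.015 m and z of creamer_red in the frame of saucer_white below 0.015 m and angle between each of creamer_red, creamer_green's own z axis and vertical below 0.2 rad and horizontal distance between creamer_green and saucer_blue below 0.015 m and z of creamer_green in the frame of saucer_blue below 0.015 m), for 0.2 s.
At the end, for the whole second after the job is handed in: Sugar jar and yellow cup upright, each within 15 mm of where it stood at the start; drawer shut to 8 mm; red-lidded portion upright on the white saucer and green-lidded on the blue one, within 15 mm of its middle; blue-lidded one upright in the drawer; all at rest (all of step 3 and distance of each of sugar_jar, yellow_cup from where it was at the start of the episode below 0.015 m and angle between each of sugar_jar, yellow_cup's own z axis and vertical below 0.1 rad and value of joint portion_drawer below 0.008 m and x of creamer_blue in the frame of drawer_handle between 0.055 and 0.155 m and y of creamer_blue in the frame of drawer_handle between -0.085 and 0.085 m and height (world z) of creamer_blue below 0.02 m and angle between creamer_blue's own z axis and vertical below 0.2 rad and linear speed of each of sugar_jar, yellow_cup, creamer_red, creamer_green, creamer_blue below 0.02 m/s); the robot touches nothing.
It fails at once if the sugar jar or the yellow cup is tipped over (angle between any of sugar_jar, yellow_cup's own z axis and vertical above 0.7 rad).
It also fails if it takes over 141 s, if anything falls off the work surface, if the arm or the gripper's body presses on something with over 40 N, if the wrist force passes 120 N, or if a joint passes its speed limit or range.

ROBOT

A 6-joint arm with a two-finger parallel gripper is mounted at the origin on a cart in front of the work surface, level with it; the furniture and walls round the work are solid. World frame = base frame: x ahead of the robot, y to its left, z up, the work surface at z = 0. Lengths are in m, angles in rad, forces in N, time in s.
With the tool pointing down it reaches from about 0.375 to 0.975 m from the base axis. Payload 3.8 kg.
Tool frame: the origin (TCP) lies midway between the tips of the shut fingers; the grasp point (between the pads) lies 19 mm behind it; z points along the fingers, y is the line along which they close (so a half turn about z gives the same grasp; the last joint's range is limited). The gripper opens to 85 mm and grips with 20 to 120 N. Pads are 22 mm wide; open, the fingers measure 114 mm over their backs; the gripper's body (76 mm by 85 mm) begins 54 mm behind the grasp point. The pads swing forward as they close: fully open they stand 13 mm farther back than shut.
Start: joints at [1.222, 0.264, 1.604, -0, 1.274, -0.037], TCP at [0.207, 0.642, 0.231] pointing down, gripper open.
Joint ranges: [-2.63, 2.63], [-0.94, 2.18], [0.31, 2.57], [-1.31, 4.45], [0, 2.66], [-2.55, 2.55]. Speed limits (rad/s): [2.57, 2.57, 3.14, 3.14, 3.14, 3.14].

INTERFACE

Orientations are given as a rotation vector (axis times angle).
In Python, from workcell import status, read_camera, workorder, masks_of gives the robot as it stands.
- The arm moves only by the tool drive_tool, never from a script. Its argument "rows" is a list of rows, each a list of 7 numbers: the turn, a rotation vector about the tool's x, y, z in degrees, then the shift along the tool's x, y, z in m, then the opening, from 0 (shut) to 1 (fully open). In form: [[ax, ay, az, tx, ty, tz, claw], ...]. A call has 1 to 8 rows; each row shifts and turns the commanded pose from where the row before left it, along the tool's axes as they then stand; what a row does not reach is not made up. A row lasts 1/12 s, in which the tool goes at most 41.7 mm and 7.16 degrees, less where a joint would pass 70% of its speed; a pose out of reach is approached as far as the arm can. A call is refused whole if a number of a shift passes 0.0417 or a number of a turn 7.16, either way. A call with a gripper value outside its range is refused whole. The fingers move at their own pace and stop on an object; "force" is the grip in N (left out, the last holds). Time passes only in rows, so rows that do not move let the fingers close. It gives the time, the measured TCP pose, the force, the opening and the grip force at its end, in the units of the state.
- status.read_state(): the state, without advancing time (a new reading comes with each control period).
- read_camera(name): name is "scene" or "top" or "wrist"; returns a dict with "color" (400x640x3 uint8, red, green, blue), "intrinsics" (3x3 intrinsics, pixels), "world_from_camera" (4x4, takes a point from camera to world coordinates); the wrist camera has in their place "mount" (4x4, takes a point from camera to tool coordinates, whose origin is the TCP and whose axes are the flange's). Camera axes: x right, y up, looking along -z (the intrinsics and any distortion apply to the point x, -y, -z); pixel columns grow to the right and rows downward; lengths in m; the calibration is good to about 2 mm. A picture is of the moment at which its call begins: read the wrist's pose just before it. There is no depth.
- workorder.finish_job(): hands the job in; it is judged then, once.
Trained networks look in a picture, given as the dict that the camera call returned (one of the last four; its "shot" number tells which), for a name from the list of things; names that differ only in an ending like _2 or _b are one class to them, and where a whole thing is asked for, a point or a joint stands for the part that bears it (a point fixed in the world has none). Each returns a list of dicts, best first, with "score" (0 to 1); they miss things now and then, are a little off and sometimes report something else, mostly with a low value. They report only what shows in the picture. A call takes as long as a camera call. They do not tell look-alikes from the thing itself.
- masks_of(picture, name): "mask" (400x640 bool, what is visible of it) and "bbox" ([left, top, right, bottom] in pixels, round what is visible of it).
The state is a dict: "time": time; "q": joint angles; "joint_vel": joint speeds; "joint_torque": joint torques, N m; "tool_pos": TCP position; "tcp_rot": TCP orientation; "wrist_force": force on the tool from outside, world axes, zero at the start; "torque": the same for the moment, N m; "width": opening from 0.0 (shut) to 1.0 (fully open); "grip_force": force on a finger pad.
Only numpy, scipy, OpenCV 4.12 (cv2) and the standard library are available. Lean on these libraries where they do the work, as an engineer would, in place of code of your own. Each camera call takes 0.05 s, during which the arm holds its last target. There are 200 camera calls.

## Working session

There is one attempt and no reset: what is moved stays moved. The work goes in short steps, Python scripts to look and compute and a tool call to move; the robot and the scene stay as the last step left them, time stands still between calls to the robot, and variables do not carry over. Pictures are saved under pics/ and viewed, at most 14 in all, crops included, and the job is handed in when it is done.

Besides the shell and the picture viewer there is one more tool, called after "Request:" as name([rows], argument=value, ...), one row to a line, values as JSON. drive_tool: Moves the arm, as the interface text tells. Its arguments: {"type":"object","properties":{"rows":{"type":"array"},"force":{"type":"number"}},"required":["rows"]}

```bash
mkdir -p pics
cat > h.py <<'E'
import numpy as np, cv2
from scipy.spatial.transform import Rotation as R
from workcell import status, read_camera, workorder, masks_of
def cam(p,st=None):
    K=np.array(p["intrinsics"])
    if "world_from_camera" in p: T=np.array(p["world_from_camera"])
    else:
        W=np.eye(4);W[:3,:3]=R.from_rotvec(st["tcp_rot"]).as_matrix();W[:3,3]=st["tool_pos"];T=W@np.array(p["mount"])
    return K,T
def ray(p,uv,z,st=None):
    K,T=cam(p,st); uv=np.atleast_2d(np.array(uv,float))
    d=np.c_[(uv[:,0]-K[0,2])/K[0,0],-(uv[:,1]-K[1,2])/K[1,1],-np.ones(len(uv))]@T[:3,:3].T
    return T[:3,3]+d*((z-T[2,3])/d[:,2])[:,None]
def proj(p,X,st=None):
    K,T=cam(p,st); c=(np.atleast_2d(X)-T[:3,3])@T[:3,:3]
    return np.c_[K[0,2]+K[0,0]*c[:,0]/-c[:,2],K[1,2]-K[1,1]*c[:,1]/-c[:,2]]
def save(p,n,box=None,s=1):
    im=p["color"][:,:,::-1]
    if box: im=im[box[1]:box[3],box[0]:box[2]]
    cv2.imwrite("pics/"+n,cv2.resize(im,None,fx=s,fy=s,interpolation=cv2.INTER_CUBIC))
E
python3 - <<'E'
from h import *
np.set_printoptions(precision=4,suppress=True)
s=status.read_state();print(s)
for n in("top","scene"):
    p=read_camera(n);save(p,n+"0.png",None,1.25);print(n,p.keys(),p["intrinsics"],p["world_from_camera"])
    for k in["sugar_jar","yellow_cup","creamer_red","creamer_green","creamer_blue","saucer_white","saucer_blue","serving_tray","drawer_handle"]:
        for m in masks_of(p,k):
            v,u=np.nonzero(m["mask"]); 
            print(k,round(m["score"],2),m["bbox"],len(u),ray(p,[u.mean(),v.mean()],0.0)[0])
E
```

```text
{'time': 0.0, 'q': array([ 1.2221,  0.2647,  1.6054,  0.    ,  1.2737, -0.0369]), 'joint_vel': array([-0.0004, -0.0002, -0.0005, -0.0021, -0.0008,  0.0001]), 'joint_torque': array([  0.0004, -51.5105, -36.7326,  -0.0001,   0.0128,  -0.    ]), 'tool_pos': array([0.2068, 0.6417, 0.2299]), 'tcp_rot': array([-0.4877, -3.1031,  0.0035]), 'wrist_force': array([ 0.5635, -0.0688,  0.387 ]), 'torque': array([ 0.025 , -0.0588,  0.0046]), 'grip_force': 0.0, 'width': 1.0032180197822371}
top dict_keys(['color', 'intrinsics', 'world_from_camera', 'shot']) [[480.185    0.     323.7383]
 [  0.     480.185  195.1135]
 [  0.       0.       1.    ]] [[-0.0098  0.991  -0.1334  0.3977]
 [-1.     -0.0097  0.0007 -0.0944]
 [-0.0006  0.1334  0.9911  1.1181]
 [ 0.      0.      0.      1.    ]]
sugar_jar 0.62 [270.2, 195.5, 294.9, 224.6] 459 [0.5161 0.0043 0.    ]
yellow_cup 0.58 [220.0, 197.1, 244.0, 232.5] 675 [0.5035 0.1194 0.    ]
creamer_red 0.75 [270.4, 123.5, 283.8, 141.8] 192 [0.6991 0.0164 0.    ]
creamer_red 0.71 [318.4, 105.6, 335.3, 126.9] 199 [ 0.7405 -0.1027  0.    ]
creamer_red 0.58 [297.7, 241
[... 1173 characters left out ...]
    ]
creamer_red 0.44 [344.8, 190.6, 354.2, 201.0] 100 [ 0.7676 -0.0893  0.    ]
creamer_green 0.74 [331.7, 194.6, 350.6, 209.6] 242 [ 0.699  -0.0904  0.    ]
creamer_green 0.59 [191.1, 183.7, 210.7, 206.3] 233 [ 0.5494  0.2534 -0.    ]
creamer_blue 0.16 [217.8, 193.1, 246.2, 215.3] 485 [ 0.5332  0.1395 -0.    ]
saucer_white 0.73 [421.3, 241.6, 477.7, 273.3] 1173 [ 0.5547 -0.4139  0.    ]
saucer_white 0.38 [216.7, 195.6, 245.2, 215.7] 513 [0.5313 0.1373 0.    ]
saucer_blue 0.66 [363.0, 271.9, 423.5, 304.3] 1602 [ 0.3962 -0.3559 -0.    ]
serving_tray 0.95 [276.2, 219.1, 383.5, 287.5] 4370 [ 0.446  -0.1959  0.    ]
drawer_handle 0.55 [237.5, 163.9, 325.7, 203.8] 1442 [ 0.7195  0.1    -0.    ]
```

View pics/top0.png

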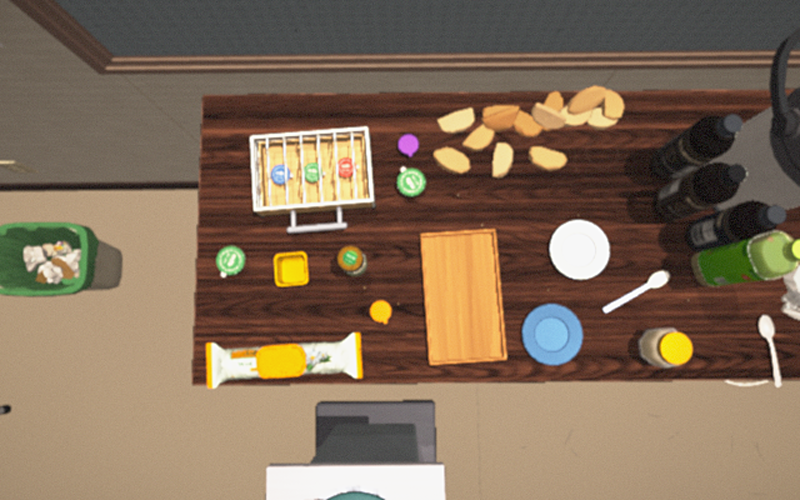

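Run:
```python
from h import *
p=read_camera("top");save(p,"crop1.png",(165,95,365,270),4) if 0 else save(p,"crop1.png",(160,95,355,240),4)
```

```text
(no output)
```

View pics/crop1.png

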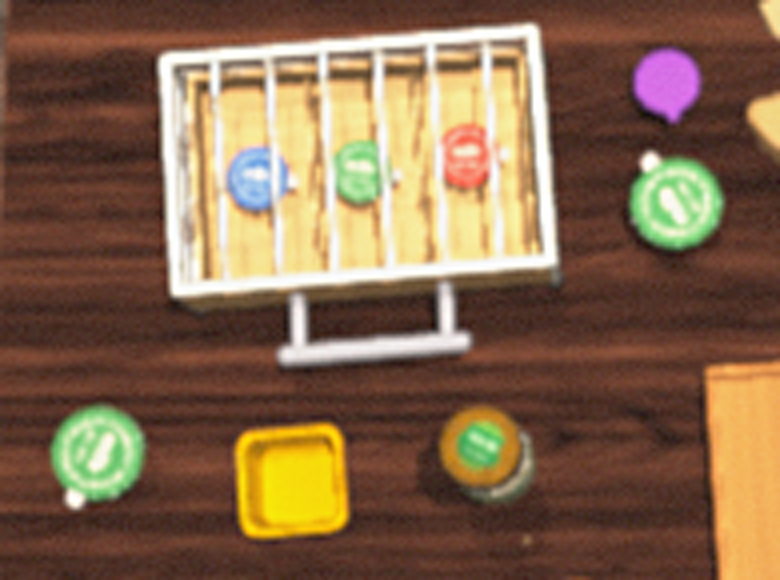

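The drawer, in crop1, holds blue (255,178), green (360,172) and red (468,155). The look-alikes are two larger greens on the table (98,453 and 676,203), a purple at (667,82), and an orange one at about (380,311) in top0. The green in the drawer is clearly the smallest, and the crop confirms it. Red is the only red lid.

Run:
```python
from h import *
np.set_printoptions(precision=4,suppress=True)
p=read_camera("top");q=read_camera("scene")
hsv=cv2.cvtColor(p["color"],cv2.COLOR_RGB2HSV)
def rect(mask,z):
    v,u=np.nonzero(mask); X=ray(p,np.c_[u,v],z)[:,:2]*1000
    r=cv2.minAreaRect(X.astype(np.float32));c,ra=cv2.minEnclosingCircle(X.astype(np.float32));return r,c,ra
def box(m,l,t,r,b):
    o=np.zeros_like(m);o[t:b,l:r]=m[t:b,l:r];return o
H,S,V=[hsv[:,:,i].astype(int) for i in range(3)]
print("cup",rect(box((H>18)&(H<32)&(S>150)&(V>90),215,195,252,235),.031))
print("jarlid",rect(box((H>5)&(H<25)&(S>100)&(V>80)|((H>40)&(H<80)&(S>80)&(V>80)),266,194,292,218),.105))
hm=box((S<70)&(V>120),226,178,282,188)
print("handle",rect(hm,.033))
v,u=np.nonzero(hm);print(u.min(),u.max(),v.min(),v.max())
# stand top outline
sm=box((S<50)&(V>170),195,98,302,172);print("stand",rect(sm,.058))
for k,z in(("saucer_white",.013),("saucer_blue",.013),("serving_tray",.016),("creamer_red",.029),("creamer_green",.029),("creamer_blue",.029)):
    for m in masks_of(p,k): print(k,rect(m["mask"],z))
for k,z in(("saucer_white",.013),("saucer_blue",.013),("serving_tray",.016)):
    m=masks_of(q,k)[0]["mask"];v,u=np.nonzero(m);X=ray(q,np.c_[u,v],z)[:,:2]*1000
    print("scene",k,cv2.minAreaRect(X.astype(np.float32)))
```

```text
cup (((500.4975891113281, 112.58030700683594), (62.06877899169922, 63.21402359008789), 4.680619239807129), (500.4124450683594, 112.70226287841797), 38.68544006347656)
jarlid (((512.8482055664062, 1.2789993286132812), (53.33147048950195, 44.850425720214844), 89.4382553100586), (518.8868408203125, 0.6708202958106995), 30.712318420410156)
handle (((576.8155517578125, 66.389892578125), (109.83936309814453, 16.230424880981445), 89.43597412109375), (577.9723510742188, 66.36283874511719), 55.25285339355469)
229 277 178 185
stand (((672.5816650390625, 72.62701416015625), (159.83761596679688, 218.28602600097656), 3.991459846496582), (680.33984375, 73.44466400146484), 127.55997467041016)
saucer_white (((533.3675537109375, -417.1483154296875), (109.40702819824219, 105.16797637939453), 89.43544006347656), (533.2350463867188, -417.9281005859375), 55.833885192871094)
saucer_white (((681.946044921875, 139.51979064941406), (37.62785339355469, 34.99055480957031), 44.45170593261719), (682.2055053710938, 137.72398376464844), 20.352703094482422)
saucer_blue (((376.8577880859375, -361.506103515625), (106
[... 1386 characters left out ...]
457275390625, -107.39266967773438), (49.75450134277344, 50.871028900146484), 82.92545318603516), (662.6497192382812, -105.20203399658203), 28.258146286010742)
creamer_blue (((678.1127319335938, 138.7451629638672), (36.46076965332031, 33.31306838989258), 36.57548141479492), (677.802001953125, 137.94784545898438), 18.962100982666016)
scene saucer_white ((534.8803100585938, -416.1279602050781), (100.79570007324219, 100.65628051757812), 31.160003662109375)
scene saucer_blue ((380.488525390625, -360.07403564453125), (106.74545288085938, 107.15377807617188), 30.62493896484375)
scene serving_tray ((439.44989013671875, -203.1994171142578), (263.4068298339844, 149.89564514160156), 2.8469016551971436)
```

Request:
drive_tool([
  [0,0,7,0,0,0,1],
  [0,0,7,0,0,0,1],
  [0,0,7,0,0,0,1],
  [0,0,7,0,0,0,1],
  [0,0,7,0,0,0,1],
  [0,0,7,0,0,0,1],
  [0,0,7,0,0,0,1],
  [0,0,7,0,0,0,1],
], force=25)

```text
time: 2.27
tool_pos: [0.2071, 0.6424, 0.2313]
tcp_rot: [1.895, 2.505, -0.0]
wrist_force: [-0.4, -0.3, 0.6]
width: 1.001
grip_force: 0.0
```

Request:
drive_tool([
  [0,0,6,0,0,0,1],
  [0,0,6,0,0,0,1],
  [0,0,0,-0.0343,0.016,0,1],
  [0,0,0,-0.0343,0.016,0,1],
  [0,0,0,-0.0343,0.016,0,1],
  [0,0,0,-0.0343,0.016,0,1],
  [0,0,0,-0.0343,0.016,0,1],
  [0,0,0,-0.0343,0.016,0,1],
])

```text
time: 2.93
tool_pos: [0.3181, 0.4426, 0.2314]
tcp_rot: [2.139, 2.301, 0.001]
wrist_force: [1.1, -0.1, -0.2]
width: 0.998
grip_force: 0.0
```

Request:
drive_tool([
  [0,0,0,-0.0343,0.016,0,1],
  [0,0,0,-0.0343,0.016,0,1],
  [0,0,0,-0.0343,0.016,0,1],
  [0,0,0,-0.0343,0.016,0,1],
  [0,0,0,-0.0343,0.016,0,1],
  [0,0,0,-0.0343,0.016,0,1],
  [0,0,0,-0.0343,0.016,0,1],
  [0,0,0,-0.0343,0.016,0,1],
])

```text
time: 3.6
tool_pos: [0.4657, 0.1779, 0.2317]
tcp_rot: [2.139, 2.3, 0.001]
wrist_force: [0.1, -0.2, 0.0]
width: 1.0
grip_force: 0.0
```

Request:
drive_tool([
  [0,0,0,-0.0343,0.016,0,1],
  [0,0,0,-0.0343,0.016,0,1],
  [0,0,0,0,0,0,1],
  [0,0,0,0,0,0,1],
])

```text
time: 3.93
tool_pos: [0.5027, 0.1118, 0.2314]
tcp_rot: [-2.145, -2.296, -0.0]
wrist_force: [0.4, -0.6, 0.0]
width: 0.994
grip_force: 0.0
```

```bash
cat >> h.py <<'E'
def to(x,y,z,yaw):
    s=status.read_state();M=R.from_rotvec(s["tcp_rot"]).as_matrix()
    a=np.radians(yaw);G=np.array([[-np.sin(a),np.cos(a),0],[np.cos(a),np.sin(a),0],[0,0,-1.]]).T
    d=M.T@(np.array([x,y,z])-s["tool_pos"]);r=R.from_matrix(M.T@G).as_rotvec(degrees=True)
    print("t",round(s["time"],2),"pos",s["tool_pos"].round(4),"yawY",np.degrees(np.arctan2(M[1,1],M[0,1])).round(2),"shift",d.round(4),"turn",r.round(2),"w",round(s["width"],3))
E
python3 - <<'E'
from h import *
to(.5,.113,.23,4)
s=status.read_state();p=read_camera("wrist");save(p,"w1.png",None,1.25);print(p["mount"])
for X in([.5005,.1127,.031],[.513,.001,.105],[.577,.066,.03]): print(proj(p,X,s))
E
```

```text
t 3.93 pos [0.5027 0.1118 0.2314] yawY 3.89 shift [ 0.0014 -0.0026  0.0014] turn [ 0.01 -0.01 -0.11] w 0.994
[[ 4.80355934e-04  9.57617377e-01  2.88042929e-01  7.33390858e-02]
 [ 9.99999629e-01 -2.53949775e-04 -8.23380872e-04  3.98548661e-04]
 [-7.15335393e-04  2.88043217e-01 -9.57617143e-01 -1.42149227e-01]
 [ 0.00000000e+00  0.00000000e+00  0.00000000e+00  1.00000000e+00]]
[[318.87826768 167.30363276]]
[[324.12763859 311.07868406]]
[[390.22486872 216.64185934]]
```

View pics/w1.png

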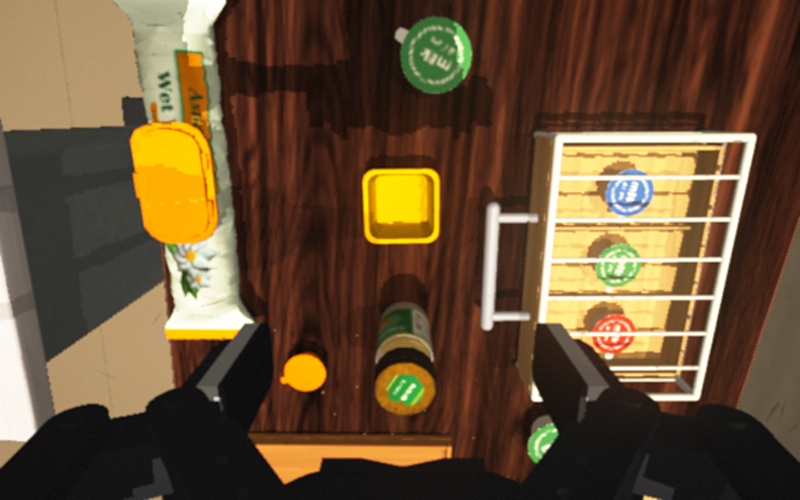

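The wrist view shows the cup rim at (401,206), the jar lid at about (405,386), and the handle bar at (491,266) spanning rows 203 to 328. I'll convert these to positions.

Run:
```python
from h import *
np.set_printoptions(precision=4,suppress=True)
s=status.read_state();p=read_camera("wrist")
hsv=cv2.cvtColor(p["color"],cv2.COLOR_RGB2HSV);H,S,V=[hsv[:,:,i].astype(int) for i in range(3)]
def box(m,l,t,r,b):
    o=np.zeros_like(m);o[t:b,l:r]=m[t:b,l:r];return o
def rect(m,z):
    m=cv2.morphologyEx(m.astype(np.uint8),cv2.MORPH_OPEN,np.ones((3,3)));v,u=np.nonzero(m);return cv2.minAreaRect((ray(p,np.c_[u,v],z,s)[:,:2]*1000).astype(np.float32))
print("cup",rect(box((H>18)&(H<34)&(S>150)&(V>80),280,125,360,205),.031))
print("handle",rect(box((S<70)&(V>110),384,158,402,266),.033))
g=np.argwhere(box((H>40)&(H<85)&(S>90)&(V>60),295,290,350,325));print("green top",g.mean(0)[::-1],ray(p,g.mean(0)[::-1],.105,s))
print("lid edges",ray(p,[[300,310],[348,310],[324,288],[324,331]],.105,s))
print("jar mask"); 
for m in masks_of(p,"sugar_jar")[:1]: print(m["bbox"])
for k in("creamer_red","creamer_green","creamer_blue"):
    for m in masks_of(p,k): print(k,rect(m["mask"],.029),m["bbox"])
```

```text
cup ((501.9778747558594, 115.24212646484375), (59.3934440612793, 58.841033935546875), 4.026276111602783)
handle ((578.7216796875, 68.75062561035156), (16.842958450317383, 109.0539779663086), 6.957898139953613)
green top [324.3303 312.2346] [[0.5128 0.0012 0.105 ]]
lid edges [[ 0.4914  0.002   0.105 ]
 [ 0.5332  0.0049  0.105 ]
 [ 0.5107  0.0251  0.105 ]
 [ 0.5139 -0.0181  0.105 ]]
jar mask
[297.9, 243.9, 350.9, 335.4]
creamer_red ((427.3294982910156, -39.228965759277344), (37.715110778808594, 35.69401550292969), 62.992347717285156) [226.9, 281.6, 262.1, 314.3]
creamer_red ((689.8395385742188, 17.24211883544922), (35.98318862915039, 41.816246032714844), 49.51808547973633) [472.3, 253.7, 508.7, 287.4]
creamer_green ((648.0325927734375, -95.51998901367188), (49.57259750366211, 24.772991180419922), 89.19284057617188) [421.7, 332.9, 445.7, 368.2]
creamer_green ((682.7755126953125, 76.83187866210938), (35.22597122192383, 38.043460845947266), 24.032024383544922) [479.0, 196.0, 512.3, 235.9]
creamer_green ((519.1243286132812, 226.15576171875), (50.16527557373047, 50.870361328125), 19.064008712768555) [315.9, 15.5, 378.3, 76.4]
creamer_green ((471.7861022949219, -129.8392791748047), (187.6360626220703, 54.75992965698242), 4.009697914123535) [198.8, 351.1, 363.8, 385.2]
creamer_blue ((679.139892578125, 137.38058471679688), (34.969337463378906, 38.74253845214844), 48.85464859008789) [486.5, 136.8, 524.9, 175.0]
creamer_blue ((515.1719360351562, -22.76871109008789), (55.89142608642578, 111.90074157714844), 2.9718997478485107) [298.0, 243.9, 353.6, 335.4]
```

Request:
drive_tool([
  [0,0,0,-0.0276,0.0007,0.01,1],
  [0,0,0,-0.0276,0.0007,0.01,1],
  [0,0,0,-0.0276,0.0007,0.01,1],
  [0,0,0,-0.0276,0.0007,0.01,1],
  [0,0,0,0,0,0,1],
  [0,0,0,0,0,0.02,1],
  [0,0,0,0,0,0.03,1],
  [0,0,0,0,0,0.03,1],
])

```text
time: 4.9
tool_pos: [0.5142, 0.0047, 0.1121]
tcp_rot: [2.137, 2.299, 0.005]
wrist_force: [-0.0, 0.1, -0.8]
width: 1.005
grip_force: 0.0
```

Run:
```python
from h import *
to(.5128,.002,.048,4)
```

```text
t 4.9 pos [0.5142 0.0047 0.1121] yawY 4.19 shift [-0.0026 -0.0018  0.0641] turn [0.24 0.   0.19] w 1.005
```

Request:
drive_tool([
  [0,0,0,-0.002,-0.001,0.02,1],
  [0,0,0,0,0,0.02,1],
  [0,0,0,0,0,0.02,1],
  [0,0,0,0,0,0,0.7],
  [0,0,0,0,0,0,0.4],
  [0,0,0,0,0,0,0.4],
  [0,0,0,0,0,0,0.4],
  [0,0,0,0,0,0,0.4],
], force=25)

```text
time: 5.57
tool_pos: [0.5133, 0.0018, 0.053]
tcp_rot: [2.138, 2.299, 0.003]
wrist_force: [-0.4, 0.9, 2.0]
width: 0.507
grip_force: 25.2
```

Run:
```python
from h import *
to(.5128,.002,.048,4)
s=status.read_state();print(s["grip_force"],s["wrist_force"])
```

```text
t 5.57 pos [0.5133 0.0018 0.053 ] yawY 4.15 shift [ 0.0002 -0.0005  0.005 ] turn [0.17 0.01 0.15] w 0.507
25.232717972248793 [-0.36783477  0.85755755  2.02274816]
```

Request:
drive_tool([
  [0,0,0,0,0,-0.01,0.4],
  [0,0,0,0,0,-0.02,0.4],
  [0,0,0,-0.01,0,-0.02,0.4],
  [0,0,0,-0.02,-0.004,-0.01,0.4],
  [0,0,0,-0.03,-0.005,0,0.4],
  [0,0,0,-0.035,-0.005,0,0.4],
  [0,0,0,-0.035,-0.005,0,0.4],
  [0,0,0,-0.035,-0.005,0,0.4],
])

```text
time: 6.23
tool_pos: [0.5, -0.1663, 0.113]
tcp_rot: [2.138, 2.299, 0.001]
wrist_force: [1.5, 0.2, -1.6]
width: 0.503
grip_force: 25.9
```

Request:
drive_tool([
  [0,0,0,-0.02,-0.001,0,0.4],
  [0,0,0,-0.013,0,0,0.4],
  [0,0,0,0,0,0,0.4],
  [0,0,0,0,0,0.015,0.4],
  [0,0,0,0,0,0.015,0.4],
  [0,0,0,0,0,0.01,0.4],
  [0,0,0,0,0,0.006,0.4],
  [0,0,0,0,0,0,0.4],
])

```text
time: 6.9
tool_pos: [0.5, -0.1963, 0.0637]
tcp_rot: [-2.137, -2.299, 0.001]
wrist_force: [-0.2, -0.5, -1.3]
width: 0.508
grip_force: 26.0
```

Run:
```python
from h import *
to(.503,-.197,.058,4)
s=status.read_state();print(s["grip_force"],s["wrist_force"])
```

```text
t 6.9 pos [ 0.5    -0.1963  0.0637] yawY 4.19 shift [-0.0009  0.0029  0.0057] turn [-0.17 -0.1   0.19] w 0.508
25.982019072398543 [-0.15771862 -0.50869198 -1.25701354]
```

Request:
drive_tool([
  [0,0,0,0,0,0.003,0.4],
  [0,0,0,0,0,0.0015,0.4],
  [0,0,0,0,0,0,0.5],
  [0,0,0,0,0,0,0.75],
  [0,0,0,0,0,0,0.85],
  [0,0,0,0,0,0,0.85],
  [0,0,0,0,0,-0.015,0.85],
  [0,0,0,0,0,-0.03,0.85],
])

```text
time: 7.57
tool_pos: [0.498, -0.1964, 0.1026]
tcp_rot: [-2.135, -2.294, 0.004]
wrist_force: [0.6, 0.8, -1.1]
width: 0.849
grip_force: 0.0
```

Request:
drive_tool([
  [0,0,0,0,0,-0.03,0.85],
  [0,0,0,0,0,-0.03,0.85],
  [0,0,0,0.038,0.002,-0.01,0.85],
  [0,0,0,0.038,0.002,0,0.85],
  [0,0,0,0.038,0.002,0,0.85],
  [0,0,0,0.038,0.002,0,0.85],
  [0,0,0,0.038,0.002,0,0.85],
  [0,0,0,0.038,0.002,0,0.85],
])

```text
time: 8.23
tool_pos: [0.4967, 0.0321, 0.1766]
tcp_rot: [2.14, 2.299, 0.002]
wrist_force: [-0.5, 0.3, 0.6]
width: 0.848
grip_force: 0.0
```

Run:
```python
from h import *
to(.502,.1145,.006,4)
s=status.read_state();p=read_camera("wrist");save(p,"w2.png",None,1)
hsv=cv2.cvtColor(p["color"],cv2.COLOR_RGB2HSV);H,S,V=[hsv[:,:,i].astype(int) for i in range(3)]
for m in masks_of(p,"yellow_cup"):
    v,u=np.nonzero(m["mask"]);print(m["score"],m["bbox"],cv2.minAreaRect((ray(p,np.c_[u,v],.031,s)[:,:2]*1000).astype(np.float32)))
p=read_camera("top")
for m in masks_of(p,"sugar_jar"):
    print("jar",m["score"],m["bbox"],ray(p,[(m["bbox"][0]+m["bbox"][2])/2,m["bbox"][1]+12],.11))
```

```text
t 8.23 pos [0.4967 0.0321 0.1766] yawY 4.1 shift [0.0818 0.0109 0.1706] turn [0.1 0.  0.1] w 0.848
0.77 [296.0, 34.7, 376.7, 117.4] ((501.9646911621094, 114.63029479980469), (59.44786071777344, 59.0077018737793), 4.233847141265869)
jar 0.59 [360.8, 202.8, 385.4, 224.0] [[ 0.49054363 -0.19873009  0.11      ]]
```

Request:
drive_tool([
  [0,0,0,0.03,0.004,0,0.85],
  [0,0,0,0.03,0.004,0,0.85],
  [0,0,0,0.021,0.003,0,0.85],
  [0,0,0,0,0,0.03,0.85],
  [0,0,0,0,0,0.035,0.85],
  [0,0,0,0,0,0.035,0.85],
  [0,0,0,0,0,0.02,0.85],
  [0,0,0,0,0,0,0.85],
])

```text
time: 9.1
tool_pos: [0.4975, 0.1097, 0.0507]
tcp_rot: [-2.138, -2.294, 0.013]
wrist_force: [-1.1, -0.2, -0.6]
width: 0.849
grip_force: 0.0
```

Run:
```python
from h import *
to(.502,.1145,.006,4.2)
```

```text
t 9.1 pos [0.4975 0.1097 0.0507] yawY 4.02 shift [0.0045 0.0052 0.0446] turn [-0.58  0.08 -0.18] w 0.849
```

Request:
drive_tool([
  [0,0,0,0.0045,0.0045,0,0.85],
  [0,0,0,0,0,0.02,0.85],
  [0,0,0,0,0,0.02,0.85],
  [0,0,0,0,0,0.004,0.85],
  [0,0,0,0,0,0,0.85],
])

```text
time: 9.52
tool_pos: [0.5035, 0.1168, 0.0174]
tcp_rot: [-2.137, -2.293, 0.011]
wrist_force: [-23.2, -0.3, 40.8]
width: 0.852
grip_force: 21.7
```

Run:
```python
from h import *
to(.502,.1145,.006,4.2)
```

```text
t 9.52 pos [0.5035 0.1168 0.0174] yawY 4.03 shift [-0.0022 -0.0016  0.0114] turn [-0.58 -0.02 -0.17] w 0.852
```

Request:
drive_tool([
  [0,0,0,0,0,-0.015,0.85],
  [0,0,0,0,0,-0.015,0.85],
  [0,0,0,0,0,0,1],
  [0,0,0,0,0,0,1],
])

```text
time: 9.85
tool_pos: [0.5097, 0.1172, 0.0452]
tcp_rot: [2.138, 2.296, 0.009]
wrist_force: [-0.4, 0.6, -0.3]
width: 1.001
grip_force: 0.0
```

Run:
```python
from h import *
to(.502,.1145,.05,4.2)
s=status.read_state();print(s["wrist_force"]);p=read_camera("wrist");save(p,"w3.png",None,1.25)
p=read_camera("top");save(p,"t3.png",(180,90,440,300),3)
for m in masks_of(p,"yellow_cup"):
    v,u=np.nonzero(m["mask"]);print(m["score"],m["bbox"])
```

```text
t 9.85 pos [0.5097 0.1172 0.0452] yawY 4.09 shift [-0.0021 -0.0079 -0.0049] turn [ 0.42 -0.04 -0.11] w 1.001
[-0.37269087  0.61572466 -0.34288321]
0.71 [233.7, 198.2, 248.5, 229.0]
```

View pics/w3.png

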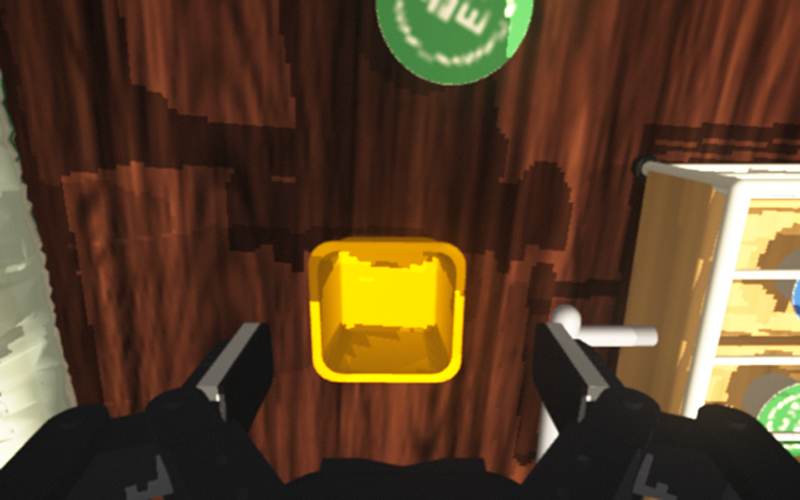

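View pics/t3.png

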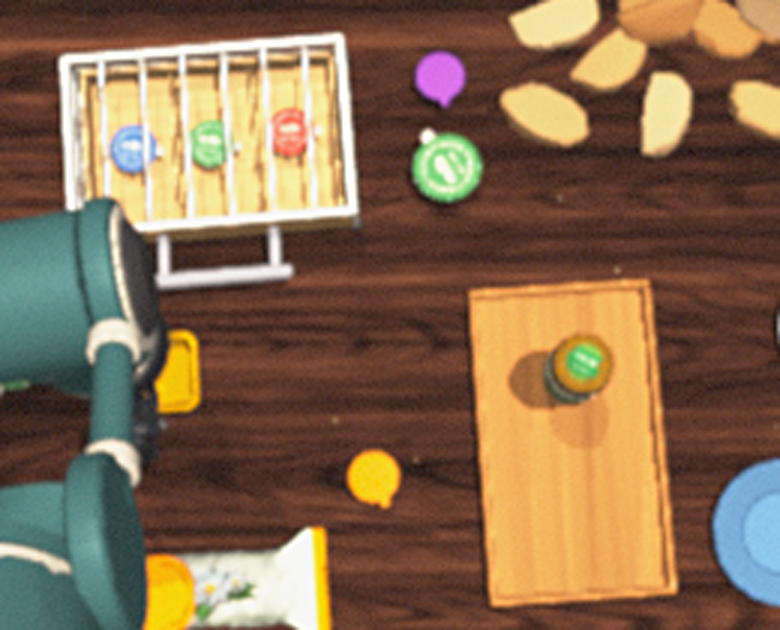

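w3 shows the cup at (387,310), undamaged and upright, with the fingers at columns 268 and 535, so the tool sits about 7 mm too far in +x. t3 shows the jar standing on the tray at (580,365). The contact happened because the pose had not settled yet, so I'll read it again.

Run:
```python
from h import *
for i in range(3):
    to(.502,.1145,.006,4.2);s=status.read_state();p=read_camera("wrist")
    m=masks_of(p,"yellow_cup")[0];v,u=np.nonzero(m["mask"]);print(m["score"],m["bbox"],cv2.minAreaRect((ray(p,np.c_[u,v],.031,s)[:,:2]*1000).astype(np.float32)))
```

```text
t 10.0 pos [0.5063 0.1167 0.0419] yawY 4.11 shift [-0.0019 -0.0045  0.0359] turn [ 0.02  0.   -0.09] w 1.002
0.61 [254.4, 188.0, 382.9, 309.7] ((504.22100830078125, 116.36283111572266), (59.4970817565918, 60.89704895019531), 4.117741107940674)
t 10.1 pos [0.5056 0.1167 0.0411] yawY 4.12 shift [-0.002  -0.0037  0.0351] turn [-0.08  0.01 -0.08] w 0.999
0.92 [254.8, 189.9, 381.5, 307.1] ((504.1540832519531, 116.74748992919922), (58.69424057006836, 60.6525993347168), 3.4896280765533447)
t 10.2 pos [0.5054 0.1168 0.041 ] yawY 4.13 shift [-0.002  -0.0035  0.035 ] turn [-0.09  0.01 -0.07] w 0.999
0.76 [257.3, 190.2, 383.5, 309.0] ((504.3807067871094, 116.65612030029297), (59.135108947753906, 60.81426239013672), 3.0719985961914062)
```

Request:
drive_tool([
  [0,0,0,0,-0.0013,0.01,1],
  [0,0,0,0,0,0.01,1],
  [0,0,0,0,0,0.008,1],
  [0,0,0,0,0,0.006,1],
  [0,0,0,0,0,0,1],
  [0,0,0,0,0,0,1],
  [0,0,0,0,0,0,1],
])

```text
time: 10.88
tool_pos: [0.5049, 0.1168, 0.0077]
tcp_rot: [-2.14, -2.3, 0.0]
wrist_force: [0.4, 0.3, -0.2]
width: 0.999
grip_force: 0.0
```

Run:
```python
from h import *
to(.504,.1165,.006,4.2);print(status.read_state()["wrist_force"])
```

```text
t 10.88 pos [0.5049 0.1168 0.0077] yawY 4.14 shift [-0.0003 -0.0009  0.0017] turn [-0.01  0.   -0.06] w 0.999
[ 0.3922496   0.3406389  -0.17531457]
```

Good; now I'll close on the cup and lift it.

Request:
drive_tool([
  [0,0,0,0,-0.0005,0,0.8],
  [0,0,0,0,0,0,0.6],
  [0,0,0,0,0,0,0.6],
  [0,0,0,0,0,0,0.6],
  [0,0,0,0,0,0,0.6],
], force=20)

```text
time: 11.3
tool_pos: [0.5048, 0.1169, 0.0085]
tcp_rot: [2.139, 2.3, 0.001]
wrist_force: [-0.7, 1.2, 4.8]
width: 0.681
grip_force: 21.6
```

Request:
drive_tool([
  [0,0,0,0,0,-0.01,0.6],
  [0,0,0,0,0,-0.015,0.6],
  [0,0,0,0,0,-0.02,0.6],
  [0,0,0,0,0,-0.015,0.6],
  [0,0,0,0,0,0,0.6],
  [0,0,0,0,0,0,0.6],
])

```text
time: 11.8
tool_pos: [0.5053, 0.117, 0.069]
tcp_rot: [2.139, 2.299, 0.004]
wrist_force: [-0.7, -0.1, -0.0]
width: 0.681
grip_force: 21.7
```

Run:
```python
from h import *
to(.393,-.203,.07,4.2);p=read_camera("scene");save(p,"s4.png",(180,150,500,330),2)
```

```text
t 11.8 pos [0.5053 0.117  0.069 ] yawY 4.13 shift [-0.3111 -0.135  -0.0015] turn [ 0.17 -0.02 -0.07] w 0.681
```

View pics/s4.png

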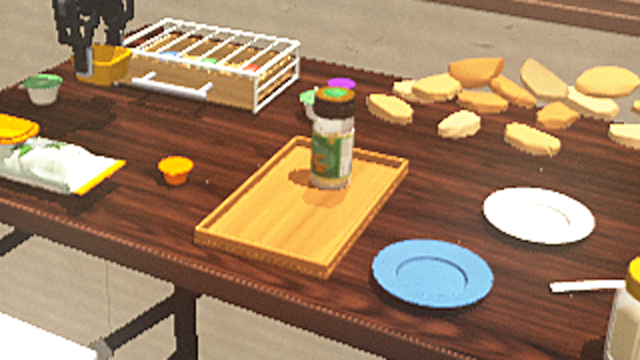

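Cup held level at (103,65), and the jar upright on the tray at (333,140).

Request:
drive_tool([
  [0,0,0,-0.02,-0.009,0,0.6],
  [0,0,0,-0.036,-0.016,0,0.6],
  [0,0,0,-0.036,-0.016,0,0.6],
  [0,0,0,-0.036,-0.016,0,0.6],
  [0,0,0,-0.036,-0.016,0,0.6],
  [0,0,0,-0.036,-0.016,0,0.6],
  [0,0,0,-0.036,-0.015,0,0.6],
  [0,0,0,-0.036,-0.011,0,0.6],
])

```text
time: 12.52
tool_pos: [0.4063, -0.1635, 0.0662]
tcp_rot: [-2.138, -2.298, 0.002]
wrist_force: [0.5, -0.1, -0.4]
width: 0.681
grip_force: 21.7
```

Request:
drive_tool([
  [0,0,0,-0.024,0,0,0.6],
  [0,0,0,-0.015,0,0,0.6],
  [0,0,0,0,0,0.02,0.6],
  [0,0,0,0,0,0.02,0.6],
  [0,0,0,0,0,0.008,0.6],
  [0,0,0,0,0,0,0.6],
  [0,0,0,0,0,0,0.6],
  [0,0,0,0,0,0,0.6],
])

```text
time: 13.18
tool_pos: [0.4122, -0.2015, 0.02]
tcp_rot: [2.139, 2.301, 0.0]
wrist_force: [0.1, -0.3, 0.3]
width: 0.682
grip_force: 21.7
```

Run:
```python
from h import *
to(.393,-.203,.0135,4.2)
```

```text
t 13.18 pos [ 0.4122 -0.2015  0.02  ] yawY 4.17 shift [-0.0001 -0.0193  0.0065] turn [ 0.01  0.01 -0.03] w 0.682
```

Request:
drive_tool([
  [0,0,0,0,-0.01,0,0.6],
  [0,0,0,0,-0.008,0,0.6],
  [0,0,0,0,0,0,0.6],
  [0,0,0,0,0,0.004,0.6],
  [0,0,0,0,0,0.002,0.6],
  [0,0,0,0,0,0,0.6],
  [0,0,0,0,0,0,0.6],
  [0,0,0,0,0,0,0.6],
])

```text
time: 13.85
tool_pos: [0.3942, -0.203, 0.0137]
tcp_rot: [-2.14, -2.3, -0.0]
wrist_force: [0.4, -0.4, 0.7]
width: 0.681
grip_force: 21.7
```

Request:
drive_tool([
  [0,0,0,0,0,0,0.75],
  [0,0,0,0,0,0,0.9],
  [0,0,0,0,0,0,0.9],
  [0,0,0,0,0,-0.02,0.9],
  [0,0,0,0,0,-0.04,0.9],
  [0,0,0,0,0,-0.04,0.6],
  [0,0,0,0,0,-0.04,0.35],
  [0,0,0,0,0,0,0.35],
])

```text
time: 14.52
tool_pos: [0.3994, -0.2061, 0.1626]
tcp_rot: [2.129, 2.289, 0.005]
wrist_force: [1.3, 0.2, 0.5]
width: 0.491
grip_force: 0.0
```

Request:
drive_tool([
  [0,0,0,0.029,0.0228,0,0.35],
  [0,0,0,0.029,0.0228,0,0.35],
  [0,0,0,0.029,0.0228,0,0.35],
  [0,0,0,0.029,0.0228,0,0.35],
  [0,0,0,0.029,0.0228,0,0.35],
  [0,0,0,0.029,0.0228,0,0.35],
  [0,0,0,0.029,0.0228,0,0.35],
  [0,0,0,0.029,0.0228,0,0.35],
])

```text
time: 15.18
tool_pos: [0.56, 0.0434, 0.1535]
tcp_rot: [2.139, 2.3, 0.0]
wrist_force: [0.3, -0.7, 0.1]
width: 0.351
grip_force: 0.0
```

Request:
drive_tool([
  [0,0,0,0.024,0.018,0,0.35],
  [0,0,0,0,0,0,0.35],
  [0,0,0,0,0,0,0.35],
  [0,0,0,0,0,0,0.35],
  [0,0,0,0,0,0,0.35],
])

```text
time: 15.6
tool_pos: [0.5746, 0.0659, 0.1533]
tcp_rot: [-2.14, -2.299, 0.002]
wrist_force: [-0.2, 0.4, -0.4]
width: 0.352
grip_force: 0.0
```

Run:
```python
from h import *
to(.578,.0675,.012,4.2)
s=status.read_state();p=read_camera("wrist");save(p,"w5.png",None,1)
p=read_camera("scene");save(p,"s5.png",(180,150,500,330),2)
```

```text
t 15.6 pos [0.5746 0.0659 0.1533] yawY 4.09 shift [0.0014 0.0037 0.1413] turn [-0.07  0.02 -0.11] w 0.352
```

View pics/w5.png

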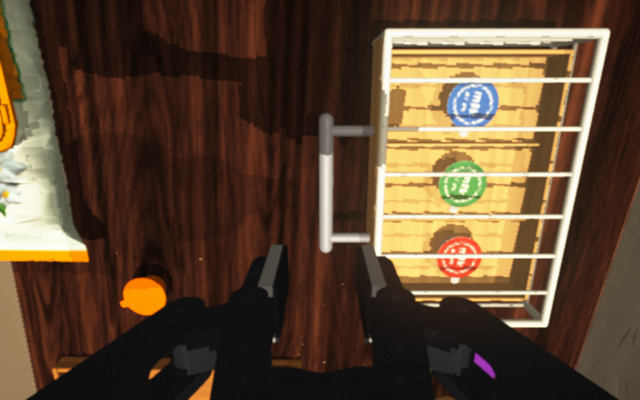

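View pics/s5.png

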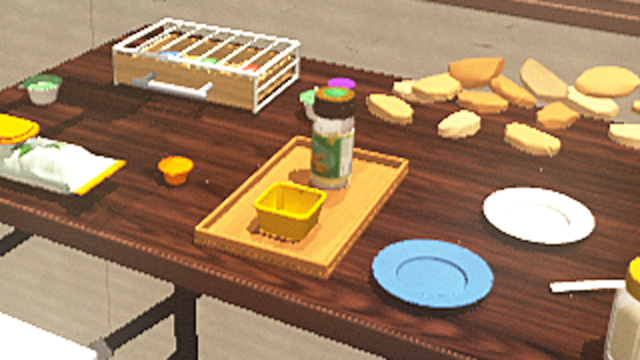

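s5 shows the jar and the cup standing on the tray. w5 shows the handle bar at column 327, rows 117 to 250.

Run:
```python
from h import *
s=status.read_state();p=read_camera("wrist")
print(ray(p,[[326,118],[327,184],[327,250],[378,184]],.033,s).round(4),ray(p,[[380,184]],.049,s).round(4))
to(.578,.0675,.012,4.2)
```

```text
[[0.5745 0.12   0.033 ]
 [0.5789 0.0709 0.033 ]
 [0.5831 0.0159 0.033 ]
 [0.6178 0.0736 0.033 ]] [[0.6163 0.0777 0.049 ]]
t 15.75 pos [0.5749 0.0657 0.1538] yawY 4.05 shift [0.0016 0.0032 0.1418] turn [-0.01  0.01 -0.15] w 0.349
```

Request:
drive_tool([
  [0,0,0,0.002,0.0042,0,0.3],
  [0,0,0,0,0,0.025,0.3],
  [0,0,0,0,0,0.025,0.3],
  [0,0,0,0,0,0.025,0.3],
  [0,0,0,0,0,0.015,0.3],
  [0,0,0,0,0,0,0.3],
  [0,0,0,0,0,0,0.3],
  [0,0,0,0,0,0,0.3],
])

```text
time: 16.42
tool_pos: [0.5806, 0.069, 0.065]
tcp_rot: [2.139, 2.299, 0.002]
wrist_force: [0.1, -0.1, 0.6]
width: 0.297
grip_force: 0.0
```

Run:
```python
from h import *
to(.579,.068,.012,4.2)
```

```text
t 16.42 pos [0.5806 0.069  0.065 ] yawY 4.11 shift [-0.0009 -0.0017  0.053 ] turn [ 0.11 -0.   -0.09] w 0.297
```

Request:
drive_tool([
  [0,0,0,0,-0.001,0.01,0.3],
  [0,0,0,0,0,0.015,0.3],
  [0,0,0,0,0,0.013,0.3],
  [0,0,0,0,0,0.01,0.3],
  [0,0,0,0,0,0.004,0.3],
  [0,0,0,0,0,0,0.3],
  [0,0,0,0,0,0,0.3],
])

```text
time: 17.0
tool_pos: [0.5788, 0.0691, 0.0148]
tcp_rot: [2.14, 2.3, -0.0]
wrist_force: [-11.2, -1.0, 22.3]
width: 0.297
grip_force: 12.5
```

Request:
drive_tool([
  [0,0,0,0,0,-0.004,0.3],
  [0,0,0,0,0,0,0.3],
  [0,0,0,0,0,0,0.3],
])

```text
time: 17.25
tool_pos: [0.5788, 0.0691, 0.0158]
tcp_rot: [2.139, 2.3, 0.001]
wrist_force: [-0.3, 0.6, 1.0]
width: 0.304
grip_force: 0.0
```

Run:
```python
from h import *
to(.579,.068,.012,4.2)
s=status.read_state();print(s["wrist_force"],s["grip_force"],s["torque"])
p=read_camera("wrist");save(p,"w6.png",(200,100,560,370),2)
```

```text
t 17.25 pos [0.5788 0.0691 0.0158] yawY 4.14 shift [-0.0011  0.0001  0.0038] turn [ 0.05 -0.   -0.06] w 0.304
[-0.29809675  0.58940231  1.00505386] 0.0 [-0.03609953  0.0126862  -0.02048227]
```

View pics/w6.png

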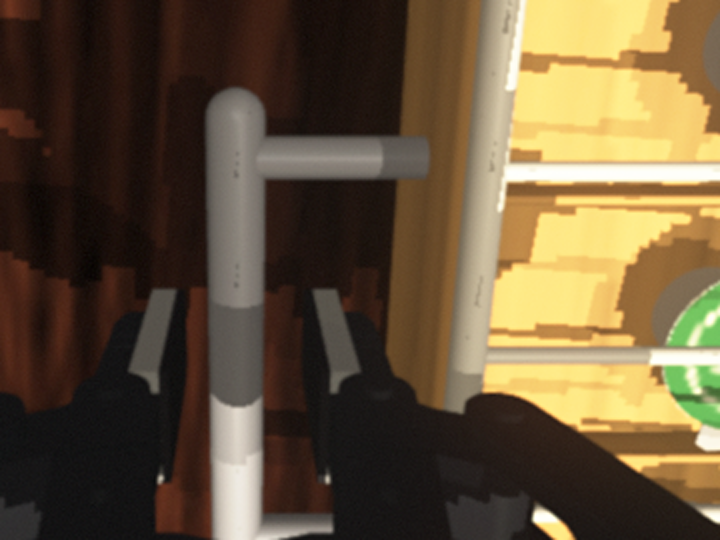

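w6 shows the bar centred between the fingers, at column 236 with the pads at 170 and 325. The earlier touch was the knuckle on the stand's top wire, and it is clear now.

Request:
drive_tool([
  [0,0,0,0,0,0,0.1],
  [0,0,0,0,0,0,0.05],
  [0,0,0,0,0,0,0.05],
  [0,0,0,0,0,0,0.05],
  [0,0,0,0,-0.006,0,0.05],
  [0,0,0,0,-0.012,0,0.05],
  [0,0,0,0,-0.016,0,0.05],
  [0,0,0,0,-0.018,0,0.05],
], force=30)

```text
time: 17.97
tool_pos: [0.527, 0.0653, 0.0151]
tcp_rot: [2.139, 2.299, 0.003]
wrist_force: [2.3, 0.5, -2.4]
width: 0.109
grip_force: 30.4
```

Request:
drive_tool([
  [0,0,0,0,-0.018,0,0.05],
  [0,0,0,0,-0.018,0,0.05],
  [0,0,0,0,-0.016,0,0.05],
  [0,0,0,0,-0.012,0,0.05],
  [0,0,0,0,-0.006,0,0.05],
  [0,0,0,0,0,0,0.05],
  [0,0,0,0,0,0,0.05],
])

```text
time: 18.55
tool_pos: [0.4558, 0.0602, 0.0152]
tcp_rot: [-2.139, -2.299, 0.002]
wrist_force: [-1.4, -0.2, -7.4]
width: 0.109
grip_force: 30.1
```

Run:
```python
from h import *
to(.579-.122,.069-.009,.016,4.2)
s=status.read_state();print(s["wrist_force"],s["grip_force"])
```

```text
t 18.55 pos [0.4558 0.0602 0.0152] yawY 4.13 shift [-0.0003  0.0012 -0.0008] turn [-0.1  -0.   -0.07] w 0.109
[-1.44776688 -0.24542066 -7.39843614] 30.059621036052704
```

Request:
drive_tool([
  [0,0,0,0,0,0,0.3],
  [0,0,0,0,0,0,0.3],
  [0,0,0,0,0,0,0.3],
  [0,0,0,0,0,-0.02,0.3],
  [0,0,0,0,0,-0.04,0.3],
  [0,0,0,0,0,-0.04,0.6],
  [0,0,0,0,0,-0.04,0.6],
  [0,0,0,-0.03,0.02,0,0.6],
])

```text
time: 19.22
tool_pos: [0.4836, 0.0349, 0.1658]
tcp_rot: [2.129, 2.297, 0.019]
wrist_force: [1.3, 0.9, 1.3]
width: 0.6
grip_force: 0.0
```

Request:
drive_tool([
  [0,0,0,-0.03,0.03,0,0.6],
  [0,0,0,-0.02,0.03,0,0.6],
  [0,0,0,0,0.02,0,0.6],
  [0,0,0,0,0,0,0.6],
  [0,0,0,0,0,0,0.6],
  [0,0,0,0,0,0,0.6],
  [0,0,0,0,0,0,0.6],
])

```text
time: 19.8
tool_pos: [0.5609, -0.0115, 0.1556]
tcp_rot: [-2.139, -2.3, 0.001]
wrist_force: [-0.5, 0.9, 0.4]
width: 0.6
grip_force: 0.0
```

Run:
```python
from h import *
s=status.read_state();p=read_camera("wrist");save(p,"w7.png",None,1.25)
for k in("creamer_red","creamer_green","creamer_blue"):
    for m in masks_of(p,k):
        v,u=np.nonzero(m["mask"]);r=cv2.minAreaRect((ray(p,np.c_[u,v],.029,s)[:,:2]*1000).astype(np.float32));print(k,np.round(m["score"],2),m["bbox"],np.round(r[0],1),np.round(r[1],1))
to(.567,.006,.2,4.2)
```

```text
creamer_red 0.96 [482.7, 273.4, 534.2, 310.5] [729.  -91.2] [29.6 41.1]
creamer_red 0.73 [312.1, 141.2, 358.6, 196.0] [570.8   6.8] [37.1 37. ]
creamer_red 0.66 [130.0, 195.4, 180.0, 236.2] [429.8 -43.4] [35.9 35.7]
creamer_green 0.89 [425.0, 271.5, 465.7, 308.4] [674.5 -88.6] [21.7 44.5]
creamer_green 0.8 [304.3, 53.8, 356.5, 114.3] [562.2  68.7] [37.2 37.9]
creamer_blue 0.81 [309.6, 1.4, 357.4, 25.1] [559.2 113. ] [32.5 15.4]
creamer_blue 0.17 [311.3, 144.4, 362.4, 194.5] [570.5   6.8] [36.6 37.5]
t 20.0 pos [ 0.5611 -0.0115  0.1559] yawY 4.17 shift [ 0.017   0.0071 -0.0441] turn [-0.    0.   -0.03] w 0.6
```

View pics/w7.png

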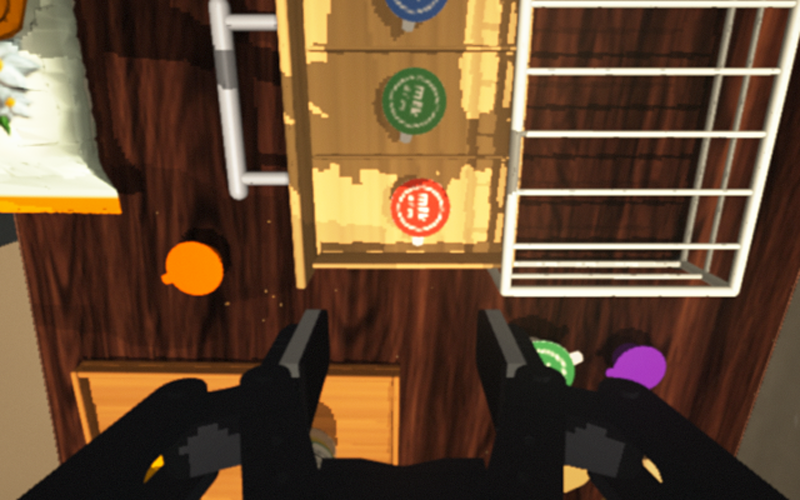

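w7 shows the open drawer with red at (420,207), tab towards -y, green at (415,100) and blue at (415,5). The large green (555,362) and the purple (640,367) are outside the drawer. Next I'll check clearance to the stand's front wire.

Run:
```python
from h import *
s=status.read_state();p=read_camera("wrist")
print("wire",ray(p,np.array([[526,0],[519,130],[513,200],[506,290]])/1.25,.058,s).round(4).tolist())
print("red,green lid",ray(p,np.array([[420,207],[414,100]])/1.25,.029,s).round(4).tolist())
to(.5705,.007,.06,4.2)
```

```text
wire [[0.6122, 0.1183, 0.058], [0.6179, 0.0577, 0.058], [0.6201, 0.0207, 0.058], [0.6237, -0.0322, 0.058]]
red,green lid [[0.5713, 0.0072, 0.029], [0.5626, 0.0694, 0.029]]
t 20.05 pos [ 0.5612 -0.0115  0.1559] yawY 4.17 shift [0.0178 0.0106 0.0959] turn [ 0.    0.   -0.03] w 0.597
```

Request:
drive_tool([
  [0,0,0,0.0178,0.0085,0,0.58],
  [0,0,0,0,0,0.025,0.58],
  [0,0,0,0,0,0.025,0.58],
  [0,0,0,0,0,0.025,0.58],
  [0,0,0,0,0,0.02,0.58],
  [0,0,0,0,0,0,0.58],
  [0,0,0,0,0,0,0.58],
  [0,0,0,0,0,0,0.58],
])

```text
time: 20.72
tool_pos: [0.5698, 0.0065, 0.062]
tcp_rot: [2.139, 2.299, 0.002]
wrist_force: [1.2, 1.0, -0.0]
width: 0.581
grip_force: 0.0
```

Run:
```python
from h import *
to(.5685,.007,.018,4.2)
```

```text
t 20.72 pos [0.5698 0.0065 0.062 ] yawY 4.14 shift [ 0.0006 -0.0013  0.044 ] turn [ 0.09  0.01 -0.06] w 0.581
```

Request:
drive_tool([
  [0,0,0,0,-0.0013,0.01,0.58],
  [0,0,0,0,0,0.015,0.58],
  [0,0,0,0,0,0.01,0.58],
  [0,0,0,0,0,0.006,0.58],
  [0,0,0,0,0,0,0.58],
  [0,0,0,0,0,0,0.58],
  [0,0,0,0,0,0,0.58],
])

```text
time: 21.3
tool_pos: [0.5683, 0.0064, 0.0204]
tcp_rot: [2.139, 2.3, 0.001]
wrist_force: [0.2, 0.9, -0.5]
width: 0.579
grip_force: 0.0
```

Request:
drive_tool([
  [0,0,0,0,0,0.003,0.58],
  [0,0,0,0,0,0,0.58],
  [0,0,0,0,0,0,0.5],
  [0,0,0,0,0,0,0.38],
  [0,0,0,0,0,0,0.38],
  [0,0,0,0,0,0,0.38],
  [0,0,0,0,0,0,0.38],
], force=20)

```text
time: 21.88
tool_pos: [0.5679, 0.0064, 0.0172]
tcp_rot: [2.14, 2.3, 0.001]
wrist_force: [-1.7, -0.2, 4.0]
width: 0.4
grip_force: 19.8
```

Request:
drive_tool([
  [0,0,0,0,0,-0.006,0.38],
  [0,0,0,0,0,-0.01,0.38],
  [0,0,0,0,0,-0.02,0.38],
  [0,0,0,0,0,-0.03,0.38],
  [0,0,0,0,0,-0.03,0.38],
  [0,0,0,0,0,0,0.38],
  [0,0,0,0,0,0,0.38],
  [0,0,0,0,0,0,0.38],
])

```text
time: 22.55
tool_pos: [0.5675, 0.0064, 0.1131]
tcp_rot: [2.14, 2.3, 0.001]
wrist_force: [-0.8, -0.1, -0.3]
width: 0.397
grip_force: 20.0
```

Run:
```python
from h import *
to(.534,-.417,.13,4.2)
s=status.read_state();p=read_camera("wrist");save(p,"w8.png",(150,100,500,400),1.6)
```

```text
t 22.55 pos [0.5675 0.0064 0.1131] yawY 4.13 shift [-0.4199 -0.064  -0.0169] turn [ 0.03  0.   -0.07] w 0.397
```

View pics/w8.png

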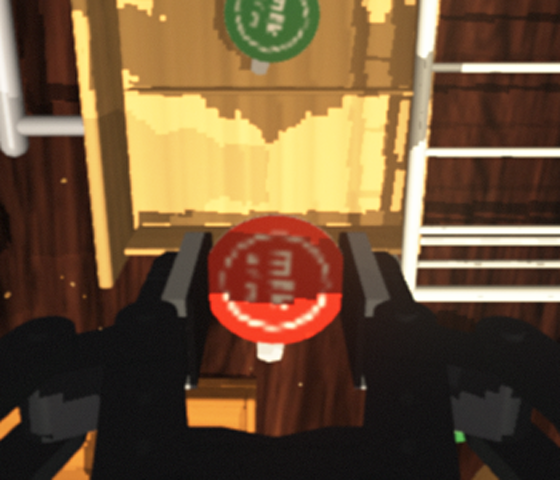

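Request:
drive_tool([
  [0,0,0,0,0,-0.035,0.38],
  [0,0,0,0,0,-0.035,0.38],
  [0,0,0,-0.015,-0.003,-0.03,0.38],
  [0,0,0,-0.035,-0.006,0,0.38],
  [0,0,0,-0.035,-0.006,0,0.38],
  [0,0,0,-0.035,-0.006,0,0.38],
  [0,0,0,-0.035,-0.006,0,0.38],
  [0,0,0,-0.035,-0.006,0,0.38],
])

```text
time: 23.27
tool_pos: [0.5469, -0.1865, 0.2108]
tcp_rot: [-2.137, -2.298, 0.002]
wrist_force: [2.2, 0.7, 0.7]
width: 0.401
grip_force: 20.1
```

Request:
drive_tool([
  [0,0,0,-0.035,-0.006,0,0.38],
  [0,0,0,-0.035,-0.006,0,0.38],
  [0,0,0,-0.035,-0.006,0,0.38],
  [0,0,0,-0.035,-0.006,0,0.38],
  [0,0,0,-0.035,-0.004,0,0.38],
  [0,0,0,-0.03,-0.003,0,0.38],
  [0,0,0,-0.025,0,0,0.38],
  [0,0,0,-0.01,0,0,0.38],
])

```text
time: 23.93
tool_pos: [0.5333, -0.43, 0.2101]
tcp_rot: [-2.141, -2.295, 0.002]
wrist_force: [-0.4, -0.2, 0.2]
width: 0.407
grip_force: 20.1
```

Request:
drive_tool([
  [0,0,0,0,0,0.03,0.38],
  [0,0,0,0,0,0.03,0.38],
  [0,0,0,0,0,0.03,0.38],
  [0,0,0,0,0,0.03,0.38],
  [0,0,0,0,0,0,0.38],
  [0,0,0,0,0,0,0.38],
  [0,0,0,0,0,0,0.38],
  [0,0,0,0,0,0,0.38],
])

```text
time: 24.6
tool_pos: [0.5364, -0.428, 0.0955]
tcp_rot: [2.137, 2.298, 0.0]
wrist_force: [0.5, -1.2, -0.4]
width: 0.406
grip_force: 20.1
```

Run:
```python
from h import *
to(.534,-.417,.013,4.2)
s=status.read_state();p=read_camera("wrist")
for k,z in(("creamer_red",s["tool_pos"][2]+.0118),("saucer_white",.013)):
    for m in masks_of(p,k)[:2]:
        v,u=np.nonzero(m["mask"]);r=cv2.minAreaRect((ray(p,np.c_[u,v],z,s)[:,:2]*1000).astype(np.float32));print(k,np.round(m["score"],2),np.round(r,1) if 0 else (np.round(r[0],1),np.round(r[1],1)),m["bbox"])
```

```text
t 24.6 pos [ 0.5364 -0.428   0.0955] yawY 4.16 shift [ 0.0113 -0.0018  0.0824] turn [ 0.16  0.16 -0.04] w 0.406
creamer_red 0.74 (array([ 533.1, -387.6]), array([63.1, 56.7])) [236.0, 103.7, 404.1, 251.2]
creamer_red 0.61 (array([ 536.7, -427.5]), array([36.8, 37. ])) [278.6, 232.4, 362.4, 324.0]
saucer_white 0.96 (array([ 534.3, -411.9]), array([108. ,  98.2])) [237.8, 106.4, 401.7, 251.7]
```

Request:
drive_tool([
  [0,0,0,0.011,-0.002,0.02,0.38],
  [0,0,0,0,0,0.025,0.38],
  [0,0,0,0,0,0.02,0.38],
  [0,0,0,0,0,0.01,0.38],
  [0,0,0,0,0,0,0.38],
  [0,0,0,0,0,0,0.38],
  [0,0,0,0,0,0,0.38],
])

```text
time: 25.33
tool_pos: [0.5332, -0.4173, 0.0197]
tcp_rot: [2.138, 2.298, 0.0]
wrist_force: [-0.3, -0.0, 1.0]
width: 0.402
grip_force: 20.1
```

Request:
drive_tool([
  [0,0,0,0,0,0.003,0.38],
  [0,0,0,0,0,0.003,0.38],
  [0,0,0,0,0,0,0.38],
  [0,0,0,0,0,0,0.38],
  [0,0,0,0,0,0,0.38],
])

```text
time: 25.75
tool_pos: [0.5325, -0.4166, 0.0124]
tcp_rot: [2.139, 2.299, 0.0]
wrist_force: [0.5, -0.9, 1.0]
width: 0.403
grip_force: 20.2
```

Request:
drive_tool([
  [0,0,0,0,0,0,0.45],
  [0,0,0,0,0,0,0.52],
  [0,0,0,0,0,0,0.58],
  [0,0,0,0,0,0,0.58],
  [0,0,0,0,0,-0.02,0.58],
  [0,0,0,0,0,-0.035,0.58],
  [0,0,0,0,0,-0.035,0.58],
  [0,0,0,0,0,-0.035,0.58],
])

```text
time: 26.42
tool_pos: [0.5314, -0.4157, 0.1372]
tcp_rot: [-2.138, -2.299, 0.0]
wrist_force: [0.2, 0.0, 0.3]
width: 0.58
grip_force: 0.0
```

Request:
drive_tool([
  [0,0,0,0,0,-0.035,0.58],
  [0,0,0,0,0,-0.035,0.58],
  [0,0,0,0,0,0,0.58],
  [0,0,0,0,0,0,0.58],
  [0,0,0,0,0,0,0.58],
])

```text
time: 26.83
tool_pos: [0.5318, -0.416, 0.2067]
tcp_rot: [-2.14, -2.3, -0.0]
wrist_force: [-0.9, -0.8, 0.1]
width: 0.581
grip_force: 0.0
```

Run:
```python
from h import *
to(.5605,.069,.2,4.2)
p=read_camera("top")
for k,z in(("creamer_red",.024),("saucer_white",.013),("saucer_blue",.013),("creamer_green",.029)):
    for m in masks_of(p,k):
        v,u=np.nonzero(m["mask"]);r=cv2.minAreaRect((ray(p,np.c_[u,v],z)[:,:2]*1000).astype(np.float32));print(k,np.round(m["score"],2),np.round(r[0],1),np.round(r[1],1),m["bbox"])
save(p,"t9.png",(200,90,500,300),2.6)
```

```text
t 26.83 pos [ 0.5318 -0.416   0.2067] yawY 4.14 shift [0.4817 0.0636 0.0067] turn [-0.   -0.   -0.06] w 0.581
creamer_red 0.76 [422.1 -49.7] [35.4 36.2] [296.8, 238.0, 311.4, 258.3]
creamer_red 0.7 [ 531.1 -417.7] [35.2 34.9] [456.2, 193.5, 473.6, 207.6]
creamer_red 0.67 [ 733.9 -103.6] [30.6 36.4] [319.9, 105.5, 336.4, 127.3]
saucer_white 0.97 [ 533.4 -418. ] [105.1 105.8] [440.1, 175.1, 487.3, 223.2]
saucer_blue 0.95 [ 383.  -354.8] [ 93.4 108.7] [419.2, 243.8, 466.5, 295.1]
creamer_green 0.73 [ 660.5 -107.4] [48.8 49.9] [317.0, 133.4, 341.2, 158.0]
creamer_green 0.69 [560.7  68.4] [37.  37.9] [248.8, 181.0, 264.9, 195.7]
creamer_green 0.22 [557.2 128.7] [38.  33.8] [218.8, 185.6, 235.6, 197.5]
```

View pics/t9.png

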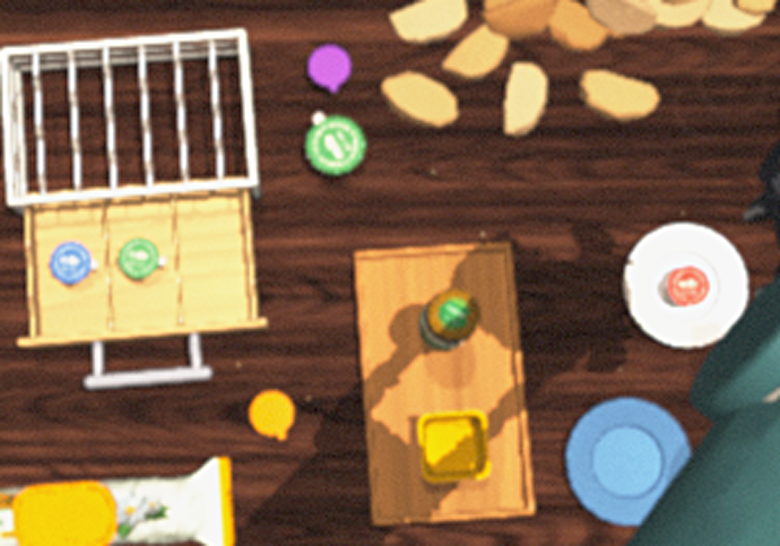

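t9 shows the red portion centred on the white saucer at (688,286), the jar and cup on the tray, and the green (140,258) and blue (72,262) portions still in the drawer. Green is next.

Request:
drive_tool([
  [0,0,0,0.02,0.002,0,0.58],
  [0,0,0,0.038,0.005,0,0.58],
  [0,0,0,0.038,0.005,0,0.58],
  [0,0,0,0.038,0.005,0,0.58],
  [0,0,0,0.038,0.005,0,0.58],
  [0,0,0,0.038,0.005,0,0.58],
  [0,0,0,0.038,0.005,0,0.58],
  [0,0,0,0.038,0.005,0,0.58],
])

```text
time: 27.75
tool_pos: [0.5476, -0.1265, 0.2058]
tcp_rot: [-2.139, -2.299, 0.001]
wrist_force: [0.8, 0.1, 0.4]
width: 0.582
grip_force: 0.0
```

Request:
drive_tool([
  [0,0,0,0.038,0.005,0,0.58],
  [0,0,0,0.038,0.005,0,0.58],
  [0,0,0,0.038,0.005,0,0.58],
  [0,0,0,0.038,0.005,0,0.58],
  [0,0,0,0.03,0.005,0,0.58],
  [0,0,0,0.013,0.002,0,0.58],
  [0,0,0,0,0,0,0.58],
  [0,0,0,0,0,0,0.58],
])

```text
time: 28.42
tool_pos: [0.5608, 0.0682, 0.206]
tcp_rot: [-2.137, -2.302, 0.002]
wrist_force: [1.1, 0.2, 0.0]
width: 0.579
grip_force: 0.0
```

Request:
drive_tool([
  [0,0,0,0,0,0.03,0.58],
  [0,0,0,0,0,0.03,0.58],
  [0,0,0,0,0,0.035,0.58],
  [0,0,0,0,0,0.03,0.58],
  [0,0,0,0,0,0,0.58],
  [0,0,0,0,0,0,0.58],
  [0,0,0,0,0,0,0.58],
  [0,0,0,0,0,0,0.58],
])

```text
time: 29.08
tool_pos: [0.5635, 0.0676, 0.0845]
tcp_rot: [2.139, 2.297, 0.005]
wrist_force: [-0.1, 0.6, 0.8]
width: 0.583
grip_force: 0.0
```

Run:
```python
from h import *
to(.561,.069,.017,4.2)
```

```text
t 29.08 pos [0.5635 0.0676 0.0845] yawY 4.08 shift [ 0.0016 -0.0027  0.0675] turn [ 0.26  0.01 -0.12] w 0.583
```

Request:
drive_tool([
  [0,0,0,0.001,-0.002,0.02,0.58],
  [0,0,0,0,0,0.02,0.58],
  [0,0,0,0,0,0.014,0.58],
  [0,0,0,0,0,0.008,0.58],
  [0,0,0,0,0,0,0.58],
  [0,0,0,0,0,0,0.58],
  [0,0,0,0,0,0,0.58],
])

```text
time: 29.67
tool_pos: [0.5607, 0.0691, 0.0216]
tcp_rot: [2.138, 2.299, 0.004]
wrist_force: [0.2, -0.0, 0.3]
width: 0.578
grip_force: 0.0
```

Run:
```python
from h import *
to(.561,.069,.017,4.2)
```

```text
t 29.67 pos [0.5607 0.0691 0.0216] yawY 4.14 shift [-0.0001  0.0002  0.0046] turn [ 0.18  0.   -0.06] w 0.578
```

Request:
drive_tool([
  [0,0,0,0,0,0.004,0.58],
  [0,0,0,0,0,0,0.58],
  [0,0,0,0,0,0,0.5],
  [0,0,0,0,0,0,0.38],
  [0,0,0,0,0,0,0.38],
  [0,0,0,0,0,0,0.38],
  [0,0,0,0,0,0,0.38],
])

```text
time: 30.25
tool_pos: [0.5595, 0.069, 0.0163]
tcp_rot: [2.139, 2.3, 0.001]
wrist_force: [-0.9, 0.9, 4.7]
width: 0.399
grip_force: 19.7
```

Request:
drive_tool([
  [0,0,0,0,0,-0.006,0.38],
  [0,0,0,0,0,-0.01,0.38],
  [0,0,0,0,0,-0.03,0.38],
  [0,0,0,0,0,-0.04,0.38],
  [0,0,0,0,0,-0.04,0.38],
  [0,0,0,0,0,-0.04,0.38],
  [0,0,0,0,0,-0.03,0.38],
  [0,0,0,0,0,0,0.38],
])

```text
time: 30.92
tool_pos: [0.5641, 0.0694, 0.2215]
tcp_rot: [2.133, 2.293, 0.018]
wrist_force: [1.3, 0.1, 1.2]
width: 0.4
grip_force: 20.1
```

Request:
drive_tool([
  [0,0,0,-0.02,-0.01,0,0.38],
  [0,0,0,-0.034,-0.0175,0,0.38],
  [0,0,0,-0.034,-0.0175,0,0.38],
  [0,0,0,-0.034,-0.0175,0,0.38],
  [0,0,0,-0.034,-0.0175,0,0.38],
  [0,0,0,-0.034,-0.0175,0,0.38],
  [0,0,0,-0.034,-0.0175,0,0.38],
  [0,0,0,-0.034,-0.0175,0,0.38],
])

```text
time: 31.58
tool_pos: [0.4443, -0.1992, 0.2119]
tcp_rot: [2.139, 2.3, 0.0]
wrist_force: [-0.2, -0.2, -0.6]
width: 0.402
grip_force: 20.1
```

Request:
drive_tool([
  [0,0,0,-0.034,-0.0175,0,0.38],
  [0,0,0,-0.034,-0.0175,0,0.38],
  [0,0,0,-0.034,-0.0175,0,0.38],
  [0,0,0,-0.034,-0.0175,0,0.38],
  [0,0,0,-0.02,-0.01,0,0.38],
  [0,0,0,0,0,0,0.38],
  [0,0,0,0,0,0,0.38],
  [0,0,0,0,0,0,0.38],
])

```text
time: 32.25
tool_pos: [0.3769, -0.3587, 0.2115]
tcp_rot: [-2.14, -2.299, -0.001]
wrist_force: [-1.1, 0.0, -0.3]
width: 0.405
grip_force: 20.1
```

Run:
```python
from h import *
to(.3785,-.361,.013,4.2)
```

```text
t 32.25 pos [ 0.3769 -0.3587  0.2115] yawY 4.11 shift [-0.0027  0.0015  0.1985] turn [-0.01 -0.06 -0.09] w 0.405
```

Request:
drive_tool([
  [0,0,0,-0.0025,0.0015,0.03,0.38],
  [0,0,0,0,0,0.03,0.38],
  [0,0,0,0,0,0.03,0.38],
  [0,0,0,0,0,0.03,0.38],
  [0,0,0,0,0,0,0.38],
  [0,0,0,0,0,0,0.38],
  [0,0,0,0,0,0,0.38],
  [0,0,0,0,0,0,0.38],
])

```text
time: 32.92
tool_pos: [0.3804, -0.3627, 0.0944]
tcp_rot: [2.136, 2.298, -0.0]
wrist_force: [0.1, -0.9, -0.5]
width: 0.403
grip_force: 20.1
```

Run:
```python
from h import *
to(.3785,-.361,.013,4.2)
s=status.read_state();p=read_camera("wrist")
for k,z in(("creamer_green",s["tool_pos"][2]+.0118),("saucer_blue",.013)):
    for m in masks_of(p,k)[:2]:
        v,u=np.nonzero(m["mask"]);X=ray(p,np.c_[u,v],z,s)[:,:2]*1000;r=cv2.minAreaRect(X.astype(np.float32));print(k,np.round(m["score"],2),np.round(r[0],1),np.round(r[1],1),m["bbox"],"min/max",X.min(0).round(1),X.max(0).round(1))
```

```text
t 32.92 pos [ 0.3804 -0.3627  0.0944] yawY 4.19 shift [ 0.0021 -0.002   0.0814] turn [ 0.16  0.19 -0.02] w 0.403
creamer_green 0.93 [ 380.8 -363.2] [37.1 37.6] [284.0, 236.3, 363.1, 325.8] min/max [ 363.5 -386.7] [ 398.3 -344.3]
```

Request:
drive_tool([
  [0,0,0,0.001,0,0.02,0.38],
  [0,0,0,0,0,0.025,0.38],
  [0,0,0,0,0,0.02,0.38],
  [0,0,0,0,0,0.008,0.38],
  [0,0,0,0,0,0,0.38],
  [0,0,0,0,0,0,0.38],
  [0,0,0,0,0,0,0.38],
  [0,0,0,0,0,0,0.38],
])

```text
time: 33.73
tool_pos: [0.3797, -0.3619, 0.0205]
tcp_rot: [2.138, 2.298, -0.0]
wrist_force: [1.2, -0.4, -0.4]
width: 0.402
grip_force: 20.1
```

Request:
drive_tool([
  [0,0,0,0,0,0.004,0.38],
  [0,0,0,0,0,0.004,0.38],
  [0,0,0,0,0,0,0.38],
  [0,0,0,0,0,0,0.38],
  [0,0,0,0,0,0,0.38],
  [0,0,0,0,0,0,0.45],
  [0,0,0,0,0,0,0.52],
  [0,0,0,0,0,0,0.58],
])

```text
time: 34.4
tool_pos: [0.378, -0.36, 0.0102]
tcp_rot: [-2.139, -2.299, -0.0]
wrist_force: [0.2, 0.1, -0.7]
width: 0.58
grip_force: 0.0
```

Request:
drive_tool([
  [0,0,0,0,0,0,0.58],
  [0,0,0,0,0,-0.02,0.58],
  [0,0,0,0,0,-0.035,0.58],
  [0,0,0,0,0,-0.035,0.58],
  [0,0,0,0,0,-0.04,0.58],
  [0,0,0,0,0,-0.04,0.3],
  [0,0,0,0,0,-0.02,0.3],
  [0,0,0,0.02,0.006,0,0.3],
])

```text
time: 35.07
tool_pos: [0.3858, -0.3453, 0.2079]
tcp_rot: [2.133, 2.288, -0.003]
wrist_force: [1.6, -0.2, -0.3]
width: 0.302
grip_force: 0.0
```

Request:
drive_tool([
  [0,0,0,0.037,0.0095,0,0.3],
  [0,0,0,0.037,0.0095,0,0.3],
  [0,0,0,0.037,0.0095,0,0.3],
  [0,0,0,0.037,0.0095,0,0.3],
  [0,0,0,0.037,0.0095,0,0.3],
  [0,0,0,0.037,0.0095,0,0.3],
  [0,0,0,0.037,0.0095,0,0.3],
  [0,0,0,0.037,0.0095,0,0.3],
])

```text
time: 35.73
tool_pos: [0.4371, -0.0377, 0.2006]
tcp_rot: [-2.14, -2.3, 0.0]
wrist_force: [0.8, -0.0, 0.0]
width: 0.297
grip_force: 0.0
```

Request:
drive_tool([
  [0,0,0,0.037,0.0095,0,0.3],
  [0,0,0,0.037,0.0095,0,0.3],
  [0,0,0,0.02,0.005,0,0.3],
  [0,0,0,0,0,0,0.3],
  [0,0,0,0,0,0,0.3],
  [0,0,0,0,0,0,0.3],
])

```text
time: 36.23
tool_pos: [0.4543, 0.0555, 0.2004]
tcp_rot: [-2.139, -2.301, 0.002]
wrist_force: [0.7, -0.1, -1.0]
width: 0.305
grip_force: 0.0
```

Run:
```python
from h import *
to(.456,.060,.018,4.2)
p=read_camera("top")
for k,z in(("creamer_red",.024),("creamer_green",.024),("saucer_blue",.013),("creamer_blue",.029)):
    for m in masks_of(p,k):
        v,u=np.nonzero(m["mask"]);r=cv2.minAreaRect((ray(p,np.c_[u,v],z)[:,:2]*1000).astype(np.float32));print(k,np.round(m["score"],2),np.round(r[0],1),np.round(r[1],1),m["bbox"])
```

```text
t 36.23 pos [0.4543 0.0555 0.2004] yawY 4.17 shift [0.0045 0.0022 0.1824] turn [-0.06  0.04 -0.03] w 0.305
creamer_red 0.55 [ 734.6 -102.1] [38.2 37.8] [322.2, 102.6, 335.8, 127.0]
creamer_red 0.55 [421.2 -48.2] [34.1 38.3] [294.4, 239.8, 312.7, 255.7]
creamer_red 0.5 [ 531.1 -417.7] [35.2 34.9] [454.2, 191.1, 473.8, 207.2]
creamer_red 0.35 [ 502.7 -206.4] [52.6 55.4] [362.5, 202.2, 387.3, 227.8]
creamer_green 0.66 [ 661.7 -108.6] [51.3 54.9] [315.3, 134.4, 340.4, 155.8]
creamer_green 0.61 [ 377.2 -364. ] [39.  38.8] [438.7, 259.5, 455.7, 278.9]
saucer_blue 0.96 [ 378.4 -360.3] [106.6 105.9] [418.3, 243.3, 465.7, 293.7]
```

Green is within about 4 mm of the blue saucer's middle. Next I'll grip the handle again and shut the drawer.

Request:
drive_tool([
  [0,0,0,0.004,0.002,0.03,0.3],
  [0,0,0,0,0,0.035,0.3],
  [0,0,0,0,0,0.035,0.3],
  [0,0,0,0,0,0.03,0.3],
  [0,0,0,0,0,0,0.3],
  [0,0,0,0,0,0,0.3],
  [0,0,0,0,0,0,0.3],
  [0,0,0,0,0,0,0.3],
])

```text
time: 37.15
tool_pos: [0.4589, 0.06, 0.0733]
tcp_rot: [2.138, 2.297, 0.005]
wrist_force: [-0.1, -0.1, 0.6]
width: 0.301
grip_force: 0.0
```

Run:
```python
from h import *
to(.456,.060,.018,4.2)
```

```text
t 37.15 pos [0.4589 0.06   0.0733] yawY 4.11 shift [ 0.0002 -0.0031  0.0553] turn [ 0.27  0.   -0.09] w 0.301
```

Request:
drive_tool([
  [0,0,0,0,-0.0015,0.015,0.3],
  [0,0,0,0,0,0.02,0.3],
  [0,0,0,0,0,0.013,0.3],
  [0,0,0,0,0,0.004,0.3],
  [0,0,0,0,0,0,0.3],
  [0,0,0,0,0,0,0.3],
  [0,0,0,0,0,0,0.3],
])

```text
time: 37.73
tool_pos: [0.4567, 0.0601, 0.0205]
tcp_rot: [2.138, 2.299, 0.004]
wrist_force: [-0.5, -1.3, -0.5]
width: 0.298
grip_force: 0.0
```

Request:
drive_tool([
  [0,0,0,0,0,0,0.1],
  [0,0,0,0,0,0,0.05],
  [0,0,0,0,0,0,0.05],
  [0,0,0,0,0,0,0.05],
  [0,0,0,0,0,0,0.05],
], force=30)

```text
time: 38.15
tool_pos: [0.4562, 0.06, 0.0201]
tcp_rot: [2.139, 2.299, 0.003]
wrist_force: [-0.3, -0.3, 7.4]
width: 0.112
grip_force: 29.4
```

Run:
```python
from h import *
to(.5785,.069,.018,4.2);print(status.read_state()["wrist_force"])
```

```text
t 38.15 pos [0.4562 0.06   0.0201] yawY 4.14 shift [1.000e-04 1.226e-01 2.300e-03] turn [ 0.12 -0.   -0.06] w 0.112
[-0.34221892 -0.34991357  7.36448695]
```

Request:
drive_tool([
  [0,0,0,0,0.006,0,0.05],
  [0,0,0,0,0.012,0,0.05],
  [0,0,0,0,0.016,0,0.05],
  [0,0,0,0,0.018,0,0.05],
  [0,0,0,0,0.018,0,0.05],
  [0,0,0,0,0.018,0,0.05],
  [0,0,0,0,0.014,0,0.05],
  [0,0,0,0,0.01,0,0.05],
])

```text
time: 38.82
tool_pos: [0.569, 0.0682, 0.0201]
tcp_rot: [2.139, 2.299, 0.003]
wrist_force: [-1.8, -0.3, 8.0]
width: 0.11
grip_force: 30.3
```

Request:
drive_tool([
  [0,0,0,0,0.006,0,0.05],
  [0,0,0,0,0.004,0,0.05],
  [0,0,0,0,0.001,0,0.05],
  [0,0,0,0,0,0,0.05],
  [0,0,0,0,0,0,0.05],
  [0,0,0,0,0,0,0.05],
])

```text
time: 39.32
tool_pos: [0.5772, 0.0688, 0.0201]
tcp_rot: [-2.139, -2.3, 0.001]
wrist_force: [-5.3, -0.9, 10.5]
width: 0.11
grip_force: 30.5
```

Run:
```python
from h import *
to(.579,.069,.018,4.2);print(status.read_state()["wrist_force"])
```

```text
t 39.32 pos [0.5772 0.0688 0.0201] yawY 4.14 shift [0.0001 0.0018 0.0021] turn [-0.06  0.   -0.06] w 0.11
[-5.2533944  -0.88691265 10.51140925]
```

Request:
drive_tool([
  [0,0,0,0,0.002,0,0.05],
  [0,0,0,0,0,0,0.05],
  [0,0,0,0,0,0,0.05],
  [0,0,0,0,0,0,0.05],
])

```text
time: 39.65
tool_pos: [0.5773, 0.0688, 0.0201]
tcp_rot: [-2.137, -2.298, 0.006]
wrist_force: [-10.4, -0.4, 15.3]
width: 0.115
grip_force: 31.1
```

Request:
drive_tool([
  [0,0,0,0,-0.002,0,0.05],
  [0,0,0,0,0,0,0.2],
  [0,0,0,0,0,0,0.3],
  [0,0,0,0,0,-0.015,0.3],
  [0,0,0,0,0,-0.035,0.3],
  [0,0,0,0,0,-0.04,0.3],
  [0,0,0,0,0,-0.04,0.5],
  [0,0,0,0,0,-0.03,0.9],
])

```text
time: 40.32
tool_pos: [0.5785, 0.0689, 0.1817]
tcp_rot: [2.139, 2.299, 0.003]
wrist_force: [1.0, -0.2, 0.8]
width: 0.572
grip_force: 0.0
```

Request:
drive_tool([
  [0,0,0,0,0,0,1],
  [0,0,0,0,0,0,1],
  [0,0,0,0,0,0,1],
])

```text
time: 40.57
tool_pos: [0.577, 0.0688, 0.1778]
tcp_rot: [-2.139, -2.3, 0.002]
wrist_force: [-0.1, 0.1, -1.0]
width: 0.983
grip_force: 0.0
```

Run:
```python
from h import *
s=status.read_state();p=read_camera("wrist")
h=cv2.cvtColor(p["color"],cv2.COLOR_RGB2HSV)
to(.3942,-.203,.15,4.2)
print("handle expected px",proj(p,[[.5789,.0709,.033]],s))
for m in masks_of(p,"drawer_handle"):print(m["score"],m["bbox"])
r=p["color"][150:200:10].astype(int);c=int(proj(p,[[.5789,.0709,.033]],s)[0,1])
print(c,p["color"][c,300:420:4].mean(1).astype(int))
t=read_camera("top")
for m in masks_of(t,"drawer_handle"):print("top",m["score"],m["bbox"])
for m in masks_of(t,"yellow_cup"):
    v,u=np.nonzero(m["mask"]);print(m["score"],cv2.minAreaRect((ray(t,np.c_[u,v],.036)[:,:2]*1000).astype(np.float32)))
```

```text
t 40.62 pos [0.5763 0.0687 0.1768] yawY 4.13 shift [-0.2579 -0.2011  0.0274] turn [-0.19  0.   -0.07] w 1.0
handle expected px [[323.71905347 180.03899148]]
0.95 [317.0, 48.0, 547.7, 301.5]
180 [ 48  47  47  45 103 206 231 156  45  40  40  42  47  47  40  45  72 164
 253 171 127 151 149 156 181 133 129 128 130 146]
top 0.72 [209.6, 107.7, 296.1, 186.4]
0.76 ((393.06024169921875, -205.9281005859375), (58.59334945678711, 58.48542785644531), 4.563291072845459)
```

Request:
drive_tool([
  [0,0,0,-0.0287,-0.0224,0,1],
  [0,0,0,-0.0287,-0.0224,0,1],
  [0,0,0,-0.0287,-0.0224,0,1],
  [0,0,0,-0.0287,-0.0224,0,1],
  [0,0,0,-0.0287,-0.0224,0,1],
  [0,0,0,-0.0287,-0.0224,0,1],
  [0,0,0,-0.0287,-0.0224,0,1],
  [0,0,0,-0.0287,-0.0224,0,1],
])

```text
time: 41.48
tool_pos: [0.4139, -0.174, 0.178]
tcp_rot: [-2.139, -2.3, 0.001]
wrist_force: [-0.3, -1.0, 0.1]
width: 0.998
grip_force: 0.0
```

Request:
drive_tool([
  [0,0,0,-0.0287,-0.0224,0,1],
  [0,0,0,0,0,0.03,1],
  [0,0,0,0,0,0.03,1],
  [0,0,0,0,0,0.03,1],
  [0,0,0,0,0,0,1],
  [0,0,0,0,0,0,1],
  [0,0,0,0,0,0,1],
  [0,0,0,0,0,0,1],
])

```text
time: 42.15
tool_pos: [0.3969, -0.204, 0.0907]
tcp_rot: [2.137, 2.298, 0.001]
wrist_force: [0.6, -0.4, -0.2]
width: 1.001
grip_force: 0.0
```

Run:
```python
from h import *
to(.394,-.203,.0137,4.2)
```

```text
t 42.15 pos [ 0.3969 -0.204   0.0907] yawY 4.17 shift [ 0.0014 -0.003   0.077 ] turn [ 0.16  0.11 -0.03] w 1.001
```

Request:
drive_tool([
  [0,0,0,0.001,-0.002,0.02,1],
  [0,0,0,0,0,0.02,1],
  [0,0,0,0,0,0.02,1],
  [0,0,0,0,0,0.013,1],
  [0,0,0,0,0,0,1],
  [0,0,0,0,0,0,1],
  [0,0,0,0,0,0,1],
  [0,0,0,0,0,0,1],
])

```text
time: 42.82
tool_pos: [0.3948, -0.2034, 0.0176]
tcp_rot: [2.137, 2.298, 0.001]
wrist_force: [-0.1, 0.4, -0.1]
width: 1.007
grip_force: 0.0
```

Run:
```python
from h import *
to(.394,-.203,.0137,4.2)
```

```text
t 42.82 pos [ 0.3948 -0.2034  0.0176] yawY 4.15 shift [ 0.0004 -0.0008  0.0039] turn [ 0.17  0.12 -0.05] w 1.007
```

Request:
drive_tool([
  [0,0,0,0,-0.0005,0.003,1],
  [0,0,0,0,0,0,1],
  [0,0,0,0,0,0,0.8],
  [0,0,0,0,0,0,0.6],
  [0,0,0,0,0,0,0.6],
  [0,0,0,0,0,0,0.6],
  [0,0,0,0,0,0,0.6],
], force=20)

```text
time: 43.4
tool_pos: [0.3927, -0.2026, 0.0131]
tcp_rot: [2.14, 2.3, -0.0]
wrist_force: [-1.3, 0.8, 6.0]
width: 0.679
grip_force: 21.3
```

Request:
drive_tool([
  [0,0,0,0,0,-0.01,0.6],
  [0,0,0,0,0,-0.02,0.6],
  [0,0,0,0,0,-0.02,0.6],
  [0,0,0,0,0,-0.015,0.6],
  [0,0,0,0.015,0.006,0,0.6],
  [0,0,0,0.033,0.014,0,0.6],
  [0,0,0,0.033,0.014,0,0.6],
  [0,0,0,0.033,0.014,0,0.6],
])

```text
time: 44.07
tool_pos: [0.4327, -0.0845, 0.0786]
tcp_rot: [2.141, 2.297, 0.001]
wrist_force: [0.8, -0.6, -0.6]
width: 0.68
grip_force: 21.8
```

Request:
drive_tool([
  [0,0,0,0.033,0.014,0,0.6],
  [0,0,0,0.033,0.014,0,0.6],
  [0,0,0,0.033,0.014,0,0.6],
  [0,0,0,0.033,0.014,0,0.6],
  [0,0,0,0.033,0.014,0,0.6],
  [0,0,0,0.02,0.008,0,0.6],
  [0,0,0,0.01,0.005,0,0.6],
  [0,0,0,0,0,0,0.6],
])

```text
time: 44.73
tool_pos: [0.502, 0.1169, 0.0782]
tcp_rot: [2.136, 2.303, 0.002]
wrist_force: [0.2, -0.4, -0.2]
width: 0.682
grip_force: 21.8
```

Request:
drive_tool([
  [0,0,0,0,0,0,0.6],
  [0,0,0,0,0,0,0.6],
  [0,0,0,0,0,0,0.6],
])

```text
time: 44.98
tool_pos: [0.5003, 0.1137, 0.0776]
tcp_rot: [-2.141, -2.298, 0.002]
wrist_force: [1.7, 0.1, -0.4]
width: 0.682
grip_force: 21.8
```

Run:
```python
from h import *
to(.503,.1155,.0085,4.2)
```

```text
t 44.98 pos [0.5003 0.1137 0.0776] yawY 4.05 shift [0.0017 0.0029 0.0691] turn [-0.05  0.03 -0.15] w 0.682
```

Request:
drive_tool([
  [0,0,0,0.0017,0.0025,0.015,0.6],
  [0,0,0,0,0,0.02,0.6],
  [0,0,0,0,0,0.02,0.6],
  [0,0,0,0,0,0.006,0.6],
  [0,0,0,0,0,0,0.6],
  [0,0,0,0,0,0,0.6],
  [0,0,0,0,0,0,0.6],
])

```text
time: 45.57
tool_pos: [0.5043, 0.1167, 0.0179]
tcp_rot: [2.14, 2.299, 0.002]
wrist_force: [0.1, 0.3, 1.0]
width: 0.679
grip_force: 21.8
```

Run:
```python
from h import *
to(.503,.1155,.0085,4.2)
```

```text
t 45.57 pos [0.5043 0.1167 0.0179] yawY 4.1 shift [-0.0011 -0.0014  0.0094] turn [ 0.1  -0.01 -0.1 ] w 0.679
```

Request:
drive_tool([
  [0,0,0,-0.0005,-0.001,0.004,0.6],
  [0,0,0,0,0,0.0045,0.6],
  [0,0,0,0,0,0,0.6],
  [0,0,0,0,0,0,0.6],
  [0,0,0,0,0,0,0.6],
  [0,0,0,0,0,0,0.75],
  [0,0,0,0,0,0,0.9],
  [0,0,0,0,0,0,0.95],
])

```text
time: 46.23
tool_pos: [0.5025, 0.1165, 0.0084]
tcp_rot: [2.14, 2.3, 0.0]
wrist_force: [0.1, -0.5, 0.2]
width: 0.947
grip_force: 0.0
```

Request:
drive_tool([
  [0,0,0,0,0,-0.015,0.95],
  [0,0,0,0,0,-0.03,1],
  [0,0,0,0,0,-0.04,1],
  [0,0,0,0,0,-0.04,1],
  [0,0,0,0,0,-0.04,1],
  [0,0,0,0,0,-0.03,1],
  [0,0,0,-0.03,-0.003,0,1],
  [0,0,0,-0.036,-0.003,0,1],
])

```text
time: 46.9
tool_pos: [0.5036, 0.0513, 0.2072]
tcp_rot: [2.132, 2.301, 0.009]
wrist_force: [0.1, -0.2, -1.0]
width: 0.999
grip_force: 0.0
```

Request:
drive_tool([
  [0,0,0,-0.036,-0.003,0,1],
  [0,0,0,-0.036,-0.003,0,1],
  [0,0,0,-0.036,-0.003,0,1],
  [0,0,0,-0.036,-0.003,0,1],
  [0,0,0,-0.036,-0.003,0,1],
  [0,0,0,-0.036,-0.003,0,1],
  [0,0,0,-0.03,-0.003,0,1],
  [0,0,0,0,0,0,1],
])

```text
time: 47.57
tool_pos: [0.4978, -0.2017, 0.2035]
tcp_rot: [2.143, 2.294, -0.003]
wrist_force: [-0.2, 0.2, -0.3]
width: 1.002
grip_force: 0.0
```

Request:
drive_tool([
  [0,0,0,0,0,0,1],
  [0,0,0,0,0,0,1],
  [0,0,0,0,0,0,1],
])

```text
time: 47.82
tool_pos: [0.4979, -0.1956, 0.2031]
tcp_rot: [-2.138, -2.301, -0.0]
wrist_force: [-0.3, 0.3, -0.8]
width: 0.999
grip_force: 0.0
```

Run:
```python
from h import *
to(.499,-.197,.058,4.2)
s=status.read_state();p=read_camera("wrist")
hsv=cv2.cvtColor(p["color"],cv2.COLOR_RGB2HSV)
for m in masks_of(p,"sugar_jar"):
    g=m["mask"]&(hsv[...,0]>40)&(hsv[...,0]<85)&(hsv[...,1]>80);v,u=np.nonzero(g);b=m["bbox"]
    print(m["score"],b,"top edge centre col at lid",ray(p,[[(b[0]+b[2])/2,b[3]-25]],.11,s),len(u))
t=read_camera("top")
for m in masks_of(t,"yellow_cup"):
    v,u=np.nonzero(m["mask"]);print(m["score"],cv2.minAreaRect((ray(t,np.c_[u,v],.031)[:,:2]*1000).astype(np.float32)))
h=cv2.cvtColor(t["color"],cv2.COLOR_RGB2HSV)[190:235,345:400];g=np.argwhere((h[...,0]>40)&(h[...,0]<85)&(h[...,1]>80));print(len(g),ray(t,g.mean(0)[::-1]+[345,190],.11) if len(g) else "")
```

```text
t 47.82 pos [ 0.4979 -0.1956  0.2031] yawY 4.19 shift [-0.0015  0.001   0.1451] turn [-0.02 -0.04 -0.01] w 0.999
0.75 [292.3, 152.4, 357.9, 237.1] top edge centre col at lid [[ 0.50138562 -0.20360973  0.11      ]] 726
0.71 ((500.2185363769531, 113.45038604736328), (60.81220626831055, 61.1341552734375), 4.64309024810791)
49 [[ 0.51495417 -0.22178112  0.11      ]]
```

Request:
drive_tool([
  [0,0,0,-0.001,0.002,0.02,1],
  [0,0,0,0,0,0.03,1],
  [0,0,0,0,0,0.03,1],
  [0,0,0,0,0,0.03,1],
  [0,0,0,0,0,0.025,1],
  [0,0,0,0,0,0,1],
  [0,0,0,0,0,0,1],
  [0,0,0,0,0,0,1],
])

```text
time: 48.68
tool_pos: [0.5012, -0.1977, 0.0697]
tcp_rot: [2.138, 2.3, 0.001]
wrist_force: [-0.1, -0.5, 0.6]
width: 1.0
grip_force: 0.0
```

Run:
```python
from h import *
to(.499,-.197,.058,4.2)
```

```text
t 48.68 pos [ 0.5012 -0.1977  0.0697] yawY 4.17 shift [ 0.0008 -0.0022  0.0117] turn [ 0.1   0.05 -0.03] w 1.0
```

Request:
drive_tool([
  [0,0,0,0,-0.001,0.01,1],
  [0,0,0,0,0,0,1],
  [0,0,0,0,0,0,0.75],
  [0,0,0,0,0,0,0.55],
  [0,0,0,0,0,0,0.4],
  [0,0,0,0,0,0,0.4],
  [0,0,0,0,0,0,0.4],
  [0,0,0,0,0,0,0.4],
], force=25)

```text
time: 49.35
tool_pos: [0.4996, -0.1979, 0.0589]
tcp_rot: [2.139, 2.299, 0.001]
wrist_force: [-0.4, -0.1, 2.3]
width: 0.503
grip_force: 25.4
```

Request:
drive_tool([
  [0,0,0,0,0,-0.01,0.4],
  [0,0,0,0,0,-0.02,0.4],
  [0,0,0,0,0,-0.02,0.4],
  [0,0,0,0.015,0.003,0,0.4],
  [0,0,0,0.03,0.005,0,0.4],
  [0,0,0,0.035,0.005,0,0.4],
  [0,0,0,0.035,0.005,0,0.4],
  [0,0,0,0.035,0.005,0,0.4],
])

```text
time: 50.02
tool_pos: [0.5107, -0.0452, 0.1086]
tcp_rot: [-2.141, -2.299, 0.0]
wrist_force: [0.5, 0.6, -0.7]
width: 0.505
grip_force: 25.8
```

Request:
drive_tool([
  [0,0,0,0.025,0.004,0,0.4],
  [0,0,0,0.015,0.002,0,0.4],
  [0,0,0,0.008,0,0,0.4],
  [0,0,0,0,0,0,0.4],
  [0,0,0,0,0,0,0.4],
  [0,0,0,0,0,0,0.4],
  [0,0,0,0,0,0,0.4],
])

```text
time: 50.6
tool_pos: [0.5137, 0.0008, 0.1083]
tcp_rot: [2.141, 2.299, -0.001]
wrist_force: [-0.0, 0.0, -1.0]
width: 0.502
grip_force: 25.8
```

Run:
```python
from h import *
to(.5133,.0018,.053,4.2)
```

```text
t 50.6 pos [0.5137 0.0008 0.1083] yawY 4.06 shift [ 0.001  -0.0003  0.0553] turn [-0.01  0.02 -0.14] w 0.502
```

Request:
drive_tool([
  [0,0,0,0,0,0.015,0.4],
  [0,0,0,0,0,0.02,0.4],
  [0,0,0,0,0,0.01,0.4],
  [0,0,0,0,0,0.003,0.4],
  [0,0,0,0,0,0,0.4],
  [0,0,0,0,0,0,0.4],
  [0,0,0,0,0,0,0.4],
  [0,0,0,0,0,0,0.4],
])

```text
time: 51.27
tool_pos: [0.5147, 0.0018, 0.0613]
tcp_rot: [2.139, 2.299, 0.002]
wrist_force: [1.4, -0.5, -1.6]
width: 0.505
grip_force: 25.8
```

Run:
```python
from h import *
to(.5133,.0008,.0545,4.2)
```

```text
t 51.27 pos [0.5147 0.0018 0.0613] yawY 4.13 shift [-0.0009 -0.0015  0.0068] turn [ 0.11  0.01 -0.07] w 0.505
```

Request:
drive_tool([
  [0,0,0,0,-0.001,0.004,0.4],
  [0,0,0,0,0,0.0025,0.4],
  [0,0,0,0,0,0,0.4],
  [0,0,0,0,0,0,0.4],
  [0,0,0,0,0,0,0.4],
])

```text
time: 51.68
tool_pos: [0.513, 0.0019, 0.0539]
tcp_rot: [2.14, 2.3, 0.001]
wrist_force: [1.1, 0.2, 0.7]
width: 0.509
grip_force: 26.3
```

Run:
```python
from h import *
to(.5133,.0008,.0545,4.2);print(status.read_state()["wrist_force"])
```

```text
t 51.68 pos [0.513  0.0019 0.0539] yawY 4.14 shift [-0.0011  0.0002 -0.0006] turn [ 0.03  0.   -0.06] w 0.509
[1.13340097 0.17551205 0.74680757]
```

Seated. I'll release it, retreat upwards and clear the view.

Request:
drive_tool([
  [0,0,0,0,0,0,0.5],
  [0,0,0,0,0,0,0.7],
  [0,0,0,0,0,0,0.85],
  [0,0,0,0,0,0,0.85],
  [0,0,0,0,0,-0.015,0.85],
  [0,0,0,0,0,-0.03,0.85],
  [0,0,0,0,0,-0.04,0.85],
  [0,0,0,0,0,-0.04,0.85],
])

```text
time: 52.35
tool_pos: [0.5112, 0.0019, 0.1788]
tcp_rot: [-2.138, -2.298, 0.004]
wrist_force: [0.8, 0.3, 0.4]
width: 0.853
grip_force: 0.0
```

Request:
drive_tool([
  [0,0,0,0,0,-0.03,0.85],
  [0,0,0,-0.03,-0.01,0,0.85],
  [0,0,0,-0.04,-0.01,0,0.85],
  [0,0,0,-0.04,-0.01,0,0.85],
  [0,0,0,-0.04,-0.01,0,0.85],
  [0,0,0,-0.02,0,0,0.85],
  [0,0,0,0,0,0,0.85],
  [0,0,0,0,0,0,0.85],
])

```text
time: 53.02
tool_pos: [0.4847, -0.1715, 0.2087]
tcp_rot: [-2.143, -2.297, -0.0]
wrist_force: [-0.6, -0.4, -0.8]
width: 0.853
grip_force: 0.0
```

Run:
```python
from h import *
p=read_camera("top");save(p,"t14.png",(165,90,485,300),2.5)
hsv=cv2.cvtColor(p["color"],cv2.COLOR_RGB2HSV);H,S,V=[hsv[:,:,i].astype(int) for i in range(3)]
def rect(m,z):
    v,u=np.nonzero(m);r=cv2.minAreaRect((ray(p,np.c_[u,v],z)[:,:2]*1000).astype(np.float32));return np.round(r[0],1),np.round(r[1],1)
def box(m,l,t,r,b):
    o=np.zeros_like(m);o[t:b,l:r]=m[t:b,l:r];return o
print("cup 500.5 112.6",rect(box((H>18)&(H<32)&(S>150)&(V>90),215,195,252,235),.031))
print("jar 512.8 1.3",rect(box((H>5)&(H<25)&(S>100)&(V>80)|((H>40)&(H<80)&(S>80)&(V>80)),266,194,292,218),.105))
print("handle 576.8 66.4",rect(box((S<70)&(V>120),226,178,282,188),.033))
for k,z in(("creamer_red",.024),("creamer_green",.024),("creamer_blue",.029),("saucer_white",.013),("saucer_blue",.013),("drawer_handle",.03)):
    for m in masks_of(p,k): print(k,round(m["score"],2),rect(m["mask"],z),m["bbox"])
```

```text
cup 500.5 112.6 (array([501.6, 112.5]), array([61.9, 61.3]))
jar 512.8 1.3 (array([514.8,   1. ]), array([44.7, 53.2]))
handle 576.8 66.4 (array([576.8,  66.4]), array([109.8,  16.2]))
creamer_red 0.74 (array([423.5, -48.2]), array([32., 35.])) [297.0, 238.6, 311.2, 256.5]
creamer_red 0.61 (array([ 733.1, -102.7]), array([34.1, 35.6])) [317.2, 106.0, 336.0, 127.8]
creamer_red 0.55 (array([ 530.6, -417.1]), array([35.2, 36.6])) [455.6, 192.4, 472.8, 206.9]
creamer_green 0.91 (array([515.4, 226.2]), array([52.9, 48.1])) [174.5, 198.8, 197.1, 222.3]
creamer_green 0.88 (array([ 662.8, -108.6]), array([46.7, 52.5])) [316.4, 133.5, 342.7, 156.4]
creamer_green 0.55 (array([ 377.8, -364.4]), array([36.2, 33.4])) [439.5, 263.2, 453.9, 276.5]
creamer_blue 0.48 (array([678.4, 135.5]), array([33.8, 32.8])) [218.8, 136.2, 233.3, 147.3]
creamer_blue 0.33 (array([ 529.9, -416.7]), array([33.4, 31.4])) [453.5, 190.8, 473.8, 205.5]
saucer_white 0.8 (array([ 531.2, -427.3]), array([ 90.6, 109.9])) [448.9, 174.7, 486.0, 224.5]
saucer_blue 0.85 (array([ 377.9, -362.6]), array([ 99.9, 105.5])) [420.2, 242.4, 464.4, 294.0]
drawer_handle 0.72 (array([658.1,  73.8]), array([175.8, 205.6])) [207.2, 108.2, 294.0, 185.7]
```

View pics/t14.png

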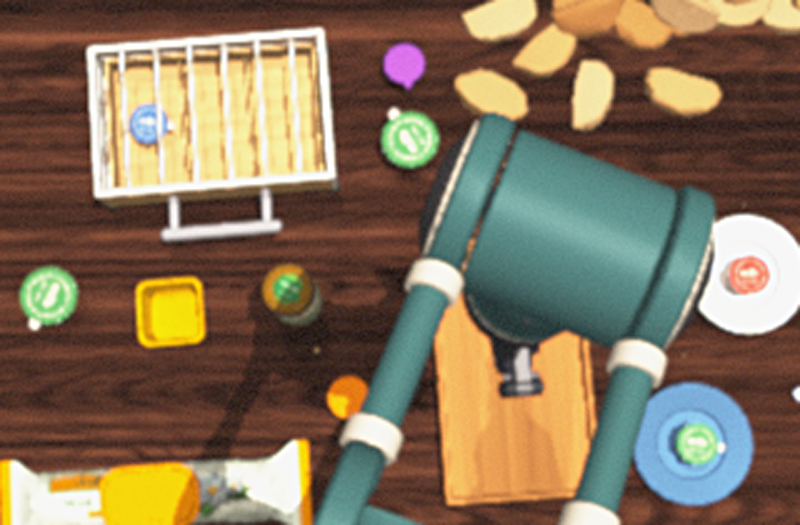

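t14 shows everything in place: the drawer shut with the blue portion inside (148,125), cup (170,312), jar (290,290), red on the white saucer (748,275) and green on the blue one (697,443). I'm handing in the job.

```bash
python3 -c "
from workcell import workorder;print(workorder.finish_job())"
```

```text
the job is handed in; nothing more can be done
None
```

The job is handed in, with no verdict returned: by the last top-camera check, red is on the white saucer and green on the blue one, both near the middle; the blue-lidded portion is in the shut drawer; and the sugar jar and yellow cup are back within about 2 mm of where they stood.

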